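# Set out washed filler parts to dry

### The job

Set out the washed parts of the filling machine to dry: push the red prop leg of the grey rest out until it hits its stop, then lay the metal hopper lid flat, square and centred on the rail and the leg. Pull the nested funnels apart and stand each one, mouth down as it is, on the strip of its own size and colour (blue large, yellow medium, red small), none stacked on another. Leave the other things on the bench where they are.

Things in the scene. Friction and masses are not known exactly. Their poses are not given: they have to be found in the camera images.
- stand: Fixed grey fold-out rest, left or right on the table. Origin on the table below the centre of the lid's place; +x points roughly away from the robot. A rail runs along its y at x = -65 mm: 20 mm wide, 150 mm long (y -75 to 75), flat top 90 mm above the table; its foot reaches x = -99 mm. Leg hinge at x = -45, y = 0.
- leg (a joint): Angle of the rest's red prop leg about a vertical axis. 0 = folded along the rail's far side, pointing to the stand's -y; grows to its hard stop at 1.571 rad, where it points along the stand's +x (counter-clockwise from above). Folded, its last 53 mm stick out past the rail's end and can be pushed from the stand's -x side. Stiff hinge, 1 to 2 N at its end; stays where left.
- leg_end (a point): Point on top of the prop leg, 120 mm from the hinge axis, 90 mm above the table. The leg is a gate: a top bar 16 mm wide, 128 mm long from the hinge axis, from 74 to 90 mm above the table, and at its end an upright foot 16 mm square reaching down to 6 mm above the table.
- leg_hinge (a point): Point on the prop leg's hinge axis, 90 mm above the table.
- lid: Loose metal hopper lid, 170 (x) by 200 (y) by 8 mm, 0.4 to 0.65 kg, lying flat. Origin: centre of its underside. Black bar grip over its centre, along y: 100 mm long, 16 mm wide in x, 32 to 48 mm above the underside, on posts at y = -40 and 40. Same when turned half round. On the rest: centred over the stand's origin, axes parallel to the stand's, underside 90 mm above the table.
- row_large: Fixed flat blue strip, the row for large funnels: 172 mm (its x) by 82 mm (its y), 3 mm thick, lying on a black mat 3 mm thick, so its top is 6 mm above the table. Origin at the centre of its underside. Two white circles mark room for two funnels at x = -43 and +43 mm, y = 0. The three strips lie side by side in any order.
- row_medium: Fixed flat yellow strip, the row for medium funnels: 172 mm (its x) by 82 mm (its y), 3 mm thick, lying on a black mat 3 mm thick, so its top is 6 mm above the table. Origin at the centre of its underside. Two white circles mark room for two funnels at x = -43 and +43 mm, y = 0. The three strips lie side by side in any order.
- row_small: Fixed flat red strip, the row for small funnels: 172 mm (its x) by 82 mm (its y), 3 mm thick, lying on a black mat 3 mm thick, so its top is 6 mm above the table. Origin at the centre of its underside. Two white circles mark room for two funnels at x = -43 and +43 mm, y = 0. The three strips lie side by side in any order.
- large1: Large blue plastic funnel, standing mouth down, spout up; 2.6 mm walls, weighted steel rim at the mouth, open at both ends, about 90 g. Origin at the centre of the mouth, on its underside; z along the spout. Mouth 76 mm across, cone up to 58 mm, then a straight spout 32 mm across up to 108 mm. Starts in nest 1: small under medium under large, all mouths on the table, about 2 mm play between spouts. May be absent.
- medium1: Medium yellow plastic funnel, standing mouth down, spout up; 2.6 mm walls, weighted steel rim at the mouth, open at both ends, about 60 g. Origin at the centre of the mouth, on its underside; z along the spout. Mouth 58 mm across, cone up to 50 mm, then a straight spout 22 mm across up to 93 mm. Starts in nest 1: small under medium under large, all mouths on the table, about 2 mm play between spouts. May be absent.
- small1: Small red plastic funnel, standing mouth down, spout up; narrow bore, about 40 g. Origin at the centre of the mouth, on its underside; z along the spout. Mouth 42 mm across, cone up to 42 mm, then a straight spout 13 mm across up to 78 mm. Starts in nest 1: small under medium under large, all mouths on the table, about 2 mm play between spouts. May be absent.
- large2: Large blue plastic funnel, standing mouth down, spout up; 2.6 mm walls, weighted steel rim at the mouth, open at both ends, about 90 g. Origin at the centre of the mouth, on its underside; z along the spout. Mouth 76 mm across, cone up to 58 mm, then a straight spout 32 mm across up to 108 mm. Starts in nest 2: small under medium under large, all mouths on the table, about 2 mm play between spouts. May be absent.
- medium2: Medium yellow plastic funnel, standing mouth down, spout up; 2.6 mm walls, weighted steel rim at the mouth, open at both ends, about 60 g. Origin at the centre of the mouth, on its underside; z along the spout. Mouth 58 mm across, cone up to 50 mm, then a straight spout 22 mm across up to 93 mm. Starts in nest 2: small under medium under large, all mouths on the table, about 2 mm play between spouts. May be absent.
- small2: Small red plastic funnel, standing mouth down, spout up; narrow bore, about 40 g. Origin at the centre of the mouth, on its underside; z along the spout. Mouth 42 mm across, cone up to 42 mm, then a straight spout 13 mm across up to 78 mm. Starts in nest 2: small under medium under large, all mouths on the table, about 2 mm play between spouts. May be absent.
- brush: Bystander, to be left alone: hand brush, 160 mm, lying. Origin under its middle.
- wrench: Bystander, to be left alone: wrench, 170 mm, lying. Origin under its middle.
- jar: Bystander, to be left alone: jar, 68 mm across, 85 mm tall. Origin under its middle.
- can: Bystander, to be left alone: green can, 66 mm across, 110 mm tall. Origin under its middle.
- bottle: Bystander, to be left alone: white bottle, 60 mm across, 170 mm tall. Origin under its middle.
- clamp: Bystander, to be left alone: dark steel clamp ring, 60 mm across, 16 mm tall. Origin under its middle.
- scraper: Bystander, to be left alone: scraper, 170 mm, lying. Origin under its middle.
Mind the look-alikes: they are no part of the job. Leave any turquoise look-alike of the large2 alone.

How it is judged:
On the way, in this order (a step that is already met when the one before it is completed fails the run):
1. the prop leg is swung out against its stop (value of joint leg above 1.5 rad), for 0.2 s.
2. the lid lies flat and released on the rail and the swung-out leg (value of joint leg above 1.5 rad and x of lid in the frame of stand between -0.025 and 0.025 m and y of lid in the frame of stand between -0.025 and 0.025 m and z of lid in the frame of stand between 0.084 and 0.097 m and angle between lid's own z axis and vertical below 0.06 rad and angle between the x axis of lid and the x axis of stand, either way round below 0.2 rad and linear speed of lid below 0.02 m/s and contact force between the fingers and lid below 0.2 N), for 0.3 s.
At the end, for the whole second after the job is handed in: Leg within 0.07 rad of its stop; lid released on rail and leg, level, underside 84-97 mm high, within 25 mm of the stand's origin in its x and y, turned under 0.2 rad; each funnel upright on the strip of its size, within 30 mm of its centre line and 75 mm of its middle, unstacked; all at rest (all of step 2 and x of large1 in the frame of row_large between -0.075 and 0.075 m and y of large1 in the frame of row_large between -0.03 and 0.03 m and z of each of large1, large2 in the frame of row_large below 0.008 m and angle between each of large1, medium1, small1, large2, medium2, small2's own z axis and vertical below 0.1 rad and linear speed of each of large1, medium1, small1, large2, medium2, small2 below 0.02 m/s and x of medium1 in the frame of row_medium between -0.075 and 0.075 m and y of medium1 in the frame of row_medium between -0.03 and 0.03 m and z of each of medium1, medium2 in the frame of row_medium below 0.008 m and x of small1 in the frame of row_small between -0.075 and 0.075 m and y of small1 in the frame of row_small between -0.03 and 0.03 m and z of each of small1, small2 in the frame of row_small below 0.008 m and x of large2 in the frame of row_large between -0.075 and 0.075 m and y of large2 in the frame of row_large between -0.03 and 0.03 m and x of medium2 in the frame of row_medium between -0.075 and 0.075 m and y of medium2 in the frame of row_medium between -0.03 and 0.03 m and x of small2 in the frame of row_small between -0.075 and 0.075 m and y of small2 in the frame of row_small between -0.03 and 0.03 m); the robot touches nothing.
It fails at once if a bystander is shoved more than 50 mm from its place (distance of any of brush, wrench, jar, can, bottle, clamp, scraper from where it was at the start of the episode above 0.05 m).
Of large1, medium1, small1, large2, medium2, small2 only 4 to 6 are there at a start; the rules pass over those that are not, and their reading is None.
At some moment in a run one of large1, large2 may be knocked a few centimetres aside while the robot is not near it.
It also fails if it takes over 210 s, if anything falls off the work surface, if the arm or the gripper's body presses on something with over 40 N, if the wrist force passes 120 N, or if a joint passes its speed limit or range.

### The arm

A 6-joint arm with a two-finger parallel gripper is mounted at the origin on the work surface. World frame = base frame: x ahead of the robot, y to its left, z up, the work surface at z = 0. Lengths are in m, angles in rad, forces in N, time in s.
With the tool pointing down it reaches from about 0.35 to 0.875 m from the base axis. Payload 4.2 kg.
Tool frame: the origin (TCP) lies between the finger pads; the fingertips stand 14 mm ahead of it and the grasp point (between the pads) lies 5 mm behind it; z points along the fingers, x is the direction in which the jaws open and shut, and the axes are right-handed (so a half turn about z gives the same grasp; the last joint's range is limited). The gripper opens to 85 mm and grips with 20 to 120 N. Pads are 22 mm wide; open, the fingers measure 114 mm over their backs; the gripper's body (76 mm by 85 mm) begins 54 mm behind the grasp point. The pads swing forward as they close: fully open they stand 13 mm farther back than shut.
Start: joints at [-0.906, 0.385, 0.008, 0, -1.194, -0.259], TCP at [0.247, -0.574, 0.245] pointing down, gripper open.
Joint ranges: [-3.14, 3.14], [-1.21, 2.06], [-1.07, 1.41], [-3.16, 2.05], [-2.99, -0.16], [-3.1, 3.1]. Speed limits (rad/s): [2.79, 2.79, 3.14, 3.14, 3.14, 3.14].

### API

Orientations are given as a unit quaternion [x, y, z, w].
In Python, from cell import * gives the robot as it stands.
- The arm moves only by the tool step_arm, never from a script. Its argument "motion" is a list of rows, each a list of 3 entries, a list of its own where there are three numbers: the turn, a rotation vector about the tool's x, y, z each as a share of 90 degrees, from -1 to 1, then the shift along the tool's x, y, z each as a share of 0.02 m, from -1 to 1, then the gripper command: -1 is fully open, 1 is shut, values between are in proportion. A call has 1 to 12 rows; each row shifts and turns the commanded pose from where the row before left it, along the tool's axes as they then stand; what a row does not reach is not made up. A row lasts 1/12 s, in which the tool goes at most 41.7 mm and 7.16 degrees, less where a joint would pass 70% of its speed; a pose out of reach is approached as far as the arm can. A call with a number of a shift or a turn outside -1 to 1 is refused whole. A call with a gripper value outside its range is refused whole. The fingers move at their own pace and stop on an object; "newtons" is the grip in N (left out, the last holds). Time passes only in rows, so rows that do not move let the fingers close. It gives the time, the measured TCP pose, the force and the opening at its end, in the units of the state.
- get_state(): the state, without advancing time (a new reading comes with each control period).
- capture(name): name is "side" or "top"; returns the picture (480x640x3 uint8, red, green, blue); there is no depth.
- get_calibration(name): a dict with "fx", "fy", "cx", "cy" (pixels), "D" ([k1, k2, p1, p2, k3] as OpenCV has them; the pictures are not rectified), "R" (3x3) and "t" (3): a world point X has camera coordinates R X + t. Camera axes: x right, y down, z forward; pixel columns grow to the right and rows downward; lengths in m; the calibration is good to about 2 mm. A picture is of the moment at which its call begins. get_calibration takes no time and is no camera call.
- finish_job(): hands the job in, once; it reports no verdict.
Trained networks look in the newest picture that a camera, given by its name, has taken for a name from the list of things; names that differ only in an ending like _2 or _b are one class to them, and where a whole thing is asked for, a point or a joint stands for the part that bears it (a point fixed in the world has none). Each returns a list of dicts, best first, with "conf" (0 to 1); they miss things now and then, are a little off and sometimes report something else, mostly with a low value. They report only what shows in the picture. A call takes as long as a camera call. They do not tell look-alikes from the thing itself.
- search_frame(camera, thing): "box" ([left, top, width, height] as shares, 0 to 1, of the picture: columns of its width, rows of its height, round what is visible of it).
- mark_of(camera, thing): "at" ([column, row] as shares, 0 to 1, of the picture: columns of its width, rows of its height: a listed point, or the origin of a listed thing).
The state is a dict: "t": time; "joint_positions": joint angles; "qd": joint speeds; "joint_efforts": joint torques, N m; "eef_pos": TCP position; "tcp_rot": TCP orientation; "ft_force": force on the tool from outside, world axes, zero at the start; "wrist_torque": the same for the moment, N m; "finger_gap": finger opening in m.
Only numpy, scipy, OpenCV 4.12 (cv2) and the standard library are available. Lean on these libraries where they do the work, as an engineer would, in place of code of your own. Each camera call takes 0.05 s, during which the arm holds its last target.

## Working session

There is one attempt and no reset: what is moved stays moved. The work goes in short steps, Python scripts to look and compute and a tool call to move; the robot and the scene stay as the last step left them, time stands still between calls to the robot, and variables do not carry over. Pictures are saved under pics/ and viewed, and the job is handed in when it is done.

Besides the shell and the picture viewer there is one more tool, called after "Emit:" by a JSON object that holds its "op" and its "data", one argument or row to a line. step_arm: Moves the arm, as the interface text tells. Shift numbers are shares of 0.02 m and turn numbers shares of 90 degrees, none past 1 either way. Its arguments: {"type":"object","properties":{"motion":{"type":"array"},"newtons":{"type":"number"}},"required":["motion"]}

```bash
mkdir -p pics; ls
python3 - <<'E'
from cell import *
import cv2
s=get_state(); print(s)
for n in ("top","side"):
    im=capture(n); cv2.imwrite(f"pics/{n}0.png",im[:,:,::-1]); c=get_calibration(n); print(n,c)
E
```

```text
pics
{'t': 0.0, 'joint_positions': array([-9.06371889e-01,  3.85598326e-01,  6.60593068e-03, -4.87484317e-04,
       -1.19401530e+00, -2.58604170e-01]), 'qd': array([0.00022666, 0.00107103, 0.00198175, 0.00074984, 0.00083932,
       0.00142941]), 'joint_efforts': array([-1.33097528e-03, -3.92292452e+01,  1.88400275e+01,  4.18623939e+00,
       -4.68924176e-03, -3.13563874e-05]), 'eef_pos': array([ 0.24652713, -0.57371348,  0.24419027]), 'tcp_rot': array([ 5.50178130e-01,  8.35046556e-01,  5.66651129e-04, -9.76096906e-04]), 'ft_force': array([-0.06369203, -0.1246399 ,  0.13234165]), 'wrist_torque': array([-0.00482064, -0.03912472, -0.00474016]), 'finger_gap': 0.0852273509022085}
top {'fx': 605.6140119407787, 'fy': 605.6140119407787, 'cx': 322.21383685247355, 'cy': 244.15697038480135, 'D': array([-0.18861114,  0.        ,  0.        ,  0.        ,  0.        ]), 'R': array([[-0.00337609, -0.99996695,  0.00739603],
       [-0.99263421,  0.00245546, -0.12112509],
       [ 0.12110293, -0.00775048, -0.9926097 ]]), 't': array([-0.07163363,  0.55644095,  1.30492783])}
side {'fx': 501.32207223881966, 'fy': 501.32207223881966, 'cx': 318.68501553755954, 'cy': 239.44931896074942, 'D': array([0.04488104, 0.        , 0.        , 0.        , 0.        ]), 'R': array([[-0.99192714, -0.12623687,  0.01203301],
       [-0.09562276,  0.68228236, -0.7248083 ],
       [ 0.08328762, -0.72010765, -0.68884551]]), 't': array([0.55198347, 0.16782772, 1.17875201])}
```

View pics/top0.png

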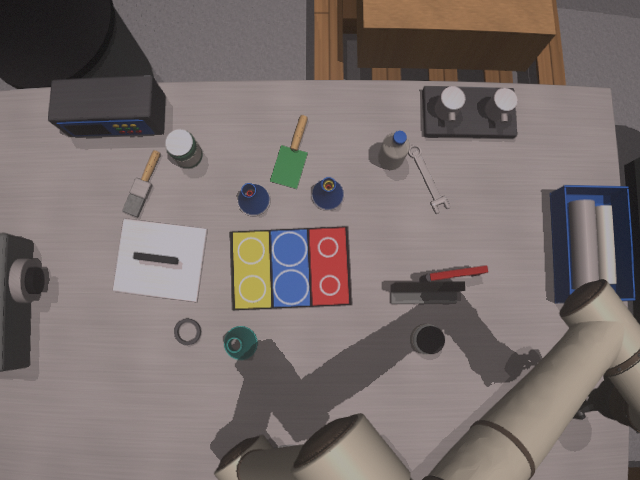

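View pics/side0.png

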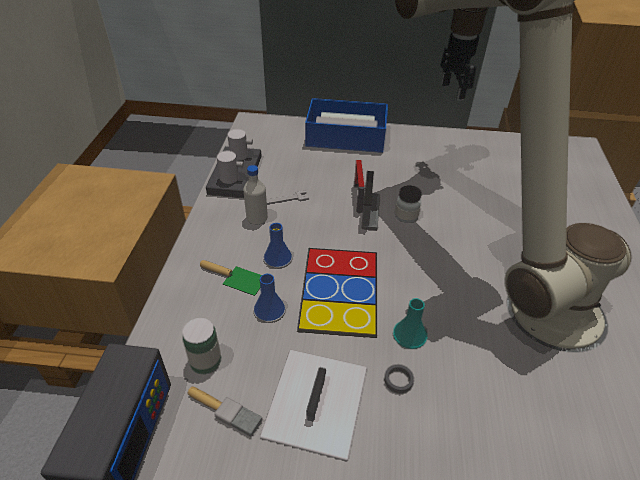

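```bash
cat > h.py <<'E'
from cell import *
import numpy as np, cv2
from scipy.spatial.transform import Rotation as Ro
C={n:get_calibration(n) for n in("top","side")}
def K(c): return np.array([[c['fx'],0,c['cx']],[0,c['fy'],c['cy']],[0,0,1]])
def proj(n,X):
    c=C[n]; X=np.asarray(X,float).reshape(-1,1,3)
    return cv2.projectPoints(X,cv2.Rodrigues(c['R'])[0],c['t'],K(c),c['D'])[0].reshape(-1,2)
def ray(n,p):
    c=C[n]; u=cv2.undistortPoints(np.array(p,float).reshape(1,1,2),K(c),c['D']).ravel()
    d=c['R'].T@np.array([u[0],u[1],1]); o=-c['R'].T@c['t']; return o,d/np.linalg.norm(d)
def plane(n,p,z):
    o,d=ray(n,p); return o+d*(z-o[2])/d[2]
def tri(pt,ps):
    A=np.zeros((3,3));b=np.zeros(3); rs=[ray("top",pt),ray("side",ps)]
    for o,d in rs:
        M=np.eye(3)-np.outer(d,d);A+=M;b+=M@o
    X=np.linalg.solve(A,b); return X,[round(float(np.linalg.norm(np.cross(X-o,d))),4) for o,d in rs]
def snap(n,name):
    im=capture(n)[:,:,::-1].copy(); cv2.imwrite(f"pics/{name}.png",im); return im
def crop(im,x0,y0,x1,y1,name):
    s=min(800/(x1-x0),600/(y1-y0)); cv2.imwrite(f"pics/{name}.png",cv2.resize(im[y0:y1,x0:x1],None,fx=s,fy=s,interpolation=cv2.INTER_CUBIC))
def st():
    s=get_state(); R=Ro.from_quat(s['tcp_rot']).as_matrix()
    print('t',round(s['t'],2),'tcp',s['eef_pos'].round(4),'xax',R[:,0].round(3),'zax',R[:,2].round(3),'gap',round(s['finger_gap'],4),'F',s['ft_force'].round(1),'q',s['joint_positions'].round(2))
E
python3 - <<'E'
from h import *
for n in("top","side"):
    W=np.array([640,480])
    for th in ["leg_end","leg_hinge","stand","lid","row_large","row_medium","row_small","large1","medium1","small1"]:
        for m in mark_of(n,th)[:3]:
            print(n,th,(np.array(m['at'])*W).round(1),round(m['conf'],2))
im=cv2.imread("pics/top0.png");crop(im,220,165,360,270,"c1");crop(im,380,250,500,340,"c2")
im=cv2.imread("pics/side0.png");crop(im,240,215,320,335,"c3");crop(im,340,150,440,240,"c4")
E
```

```text
top leg_end [484.7 266.2] 0.72
top leg_hinge [430.5 274.7] 0.8
top leg_hinge [286.9 267.7] 0.37
top stand [420.9 259.3] 0.64
top lid [161.5 257.1] 0.95
top lid [329.8 194.9] 0.18
top row_large [285.3 267.3] 0.63
top row_medium [253.3 267.1] 0.88
top row_medium [325.9 265. ] 0.58
top row_small [327.9 264.9] 0.75
top large1 [253.9 200.1] 0.9
top large1 [237.8 340.2] 0.73
top large1 [328.3 192.3] 0.71
top medium1 [328.4 194.6] 0.46
top small1 [252.8 199.1] 0.35
side leg_end [355.4 161.2] 0.92
side leg_end [395.6 379.3] 0.4
side leg_hinge [360.7 189.1] 0.86
side stand [343.8 208.2] 0.7
side lid [312.7 401.5] 0.68
side row_large [340.7 287. ] 0.64
side row_medium [333.  317.7] 0.73
side row_small [339.9 259.7] 0.85
side row_small [277.7 258.4] 0.29
side large1 [273.1 306.6] 0.85
side large1 [277.7 255.6] 0.77
side large1 [407.5 330.9] 0.59
```

View pics/c1.png

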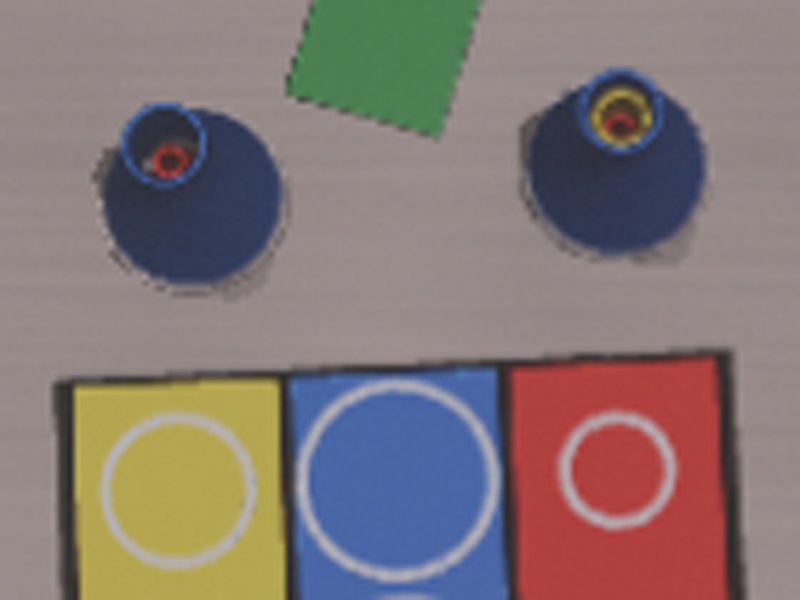

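View pics/c2.png

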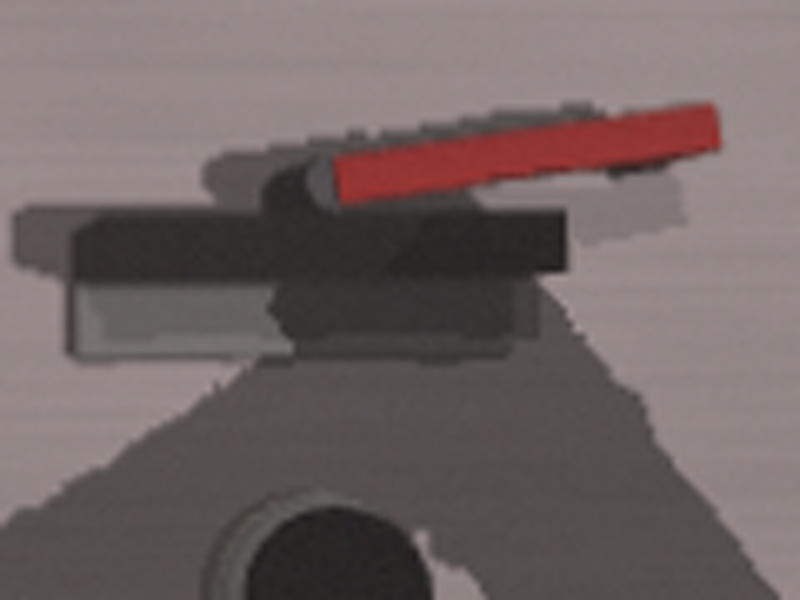

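View pics/c4.png

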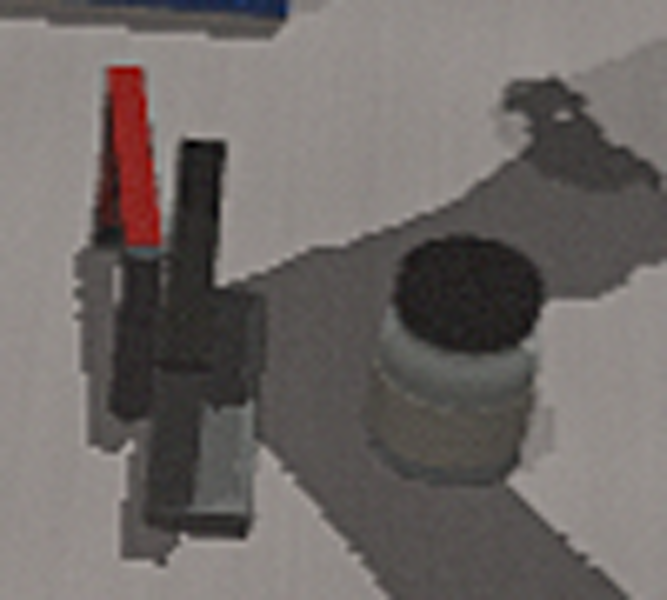

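View pics/c3.png

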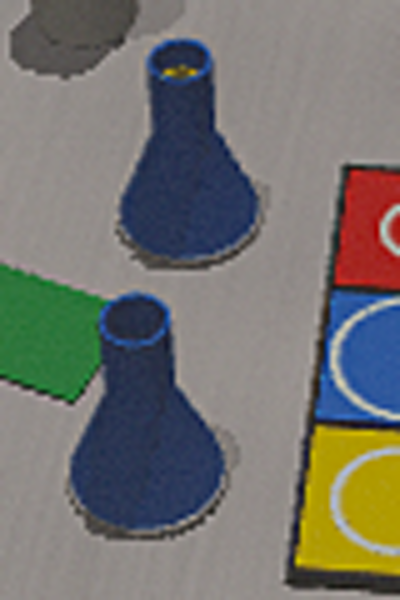

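Run:
```python
from h import *
im=cv2.imread("pics/top0.png"); 
# rail: dark pixels
def P(px,z): return plane("top",px,z)
s=6.667
for nm,c in dict(TL=(78,214),TR=(566,210),BR=(567,271),BL=(78,281)).items():
    print('rail',nm,P((380+c[0]/s-.5+.5,250+c[1]/s),.09).round(4))
for nm,c in dict(TL=(334,158),TR=(717,103),BR=(720,150),BL=(340,205)).items():
    print('leg',nm,P((380+c[0]/s,250+c[1]/s),.09).round(4))
print('hinge net',P((430.5,274.7),.09),'end',P((484.7,266.2),.09), tri((484.7,266.2),(355.4,161.2)),tri((430.5,274.7),(360.7,189.1)))
hsv=cv2.cvtColor(im,cv2.COLOR_BGR2HSV)
# lid blob
g=cv2.cvtColor(im,cv2.COLOR_BGR2GRAY)
m=((hsv[...,1]<25)&(hsv[...,2]>175)).astype(np.uint8); m[:, :100]=0;m[:,215:]=0;m[:210]=0;m[310:]=0
m=cv2.morphologyEx(m,cv2.MORPH_OPEN,np.ones((3,3)))
cs,_=cv2.findContours(m,0,2); c=max(cs,key=cv2.contourArea); r=cv2.minAreaRect(c); print(r)
b=cv2.boxPoints(r); W=[P(p,.008) for p in b]; print(np.round(W,4)); 
for i in range(4): print(np.linalg.norm(W[i]-W[(i+1)%4]).round(4))
print('c',np.mean(W,0).round(4))
crop(im,100,205,225,315,"c5")
# colour strips
for nm,lo,hi in [('y',(20,100,80),(35,255,255)),('b',(105,100,120),(120,255,255)),('r',(0,130,100),(8,255,255))]:
    m=cv2.inRange(hsv,lo,hi); m[:215]=0;m[320:]=0;m[:,:220]=0;m[:,365:]=0
    cs,_=cv2.findContours(m,0,2); c=max(cs,key=cv2.contourArea); r=cv2.minAreaRect(c)
    W=[P(p,.006) for p in cv2.boxPoints(r)]
    print(nm,np.mean(W,0).round(4),[np.linalg.norm(W[i]-W[(i+1)%4]).round(4) for i in range(2)], [np.degrees(np.arctan2(*(W[(i+1)%4]-W[i])[:2][::-1])).round(1) for i in range(2)])
# large funnels
for bx in [(230,170,275,220),(305,165,350,215)]:
    m=cv2.inRange(hsv,(100,80,20),(125,255,255)); k=np.zeros_like(m);k[bx[1]:bx[3],bx[0]:bx[2]]=1; m*=k
    print(cv2.boundingRect(m))
```

```text
rail TL [ 0.4684 -0.2192  0.09  ]
rail TR [ 0.4685 -0.3765  0.09  ]
rail BR [ 0.449  -0.3763  0.09  ]
rail BL [ 0.4472 -0.2189  0.09  ]
leg TL [ 0.4857 -0.3015  0.09  ]
leg TR [ 0.5025 -0.4273  0.09  ]
leg BR [ 0.4874 -0.4278  0.09  ]
leg BL [ 0.4707 -0.3032  0.09  ]
hinge net [ 0.48355376 -0.30236865  0.09      ] end [ 0.50095198 -0.42092405  0.09      ] (array([ 0.50231452, -0.42303453,  0.08265244]), [0.0007, 0.0007]) (array([ 0.48186073, -0.30529165,  0.07349707]), [0.0028, 0.0028])
((159.04901123046875, 259.1446838378906), (83.62210083007812, 73.1693344116211), 7.853313446044922)
[[0.4558 0.4057 0.008 ]
 [0.6234 0.3877 0.008 ]
 [0.5957 0.192  0.008 ]
 [0.4312 0.2119 0.008 ]]
0.1685
0.1977
0.1657
0.1953
c [0.5265 0.2993 0.008 ]
y [0.5031 0.0863 0.006 ] [np.float64(0.0831), np.float64(0.1739)] [np.float64(-88.5), np.float64(-178.0)]
b [ 0.4632 -0.0021  0.006 ] [np.float64(0.0682), np.float64(0.0684)] [np.float64(-44.9), np.float64(-135.1)]
r [ 0.5106 -0.0874  0.006 ] [np.float64(0.0839), np.float64(0.1729)] [np.float64(-87.6), np.float64(-178.0)]
(239, 183, 30, 31)
(313, 177, 30, 32)
```

View pics/c5.png

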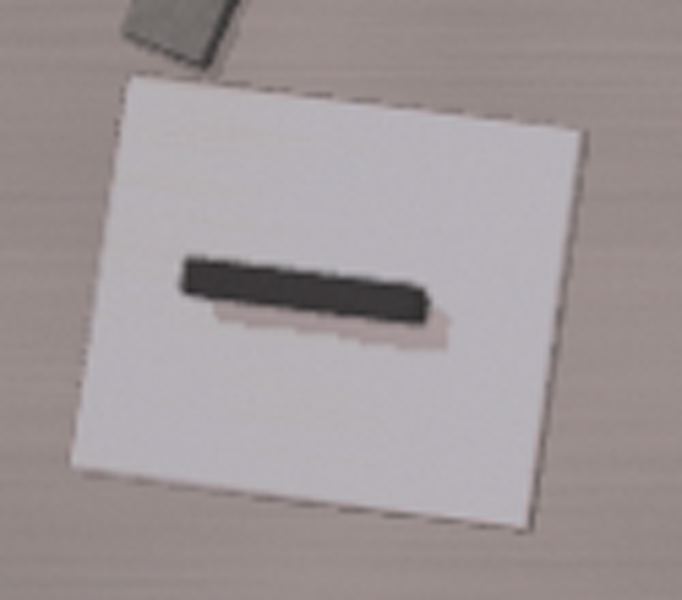

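Run:
```python
from h import *
for n,p,z in [("jar",(428,340),.085),("bottle cap",(400,138),.17),("can?",(181,141),.11),("wr",(433,200),.0),("wr",(414,152),.0),("scr",(289,167),0),("brush",(138,197),0.01),("clamp",(187,331),.016),("turq spout",(234,345),.108),("brushend",(148,160),.01),("lidTL",(100+132/5.456,205+76/5.456),.008),("lidTR",(100+583/5.456,205+130/5.456),.008),("lidBR",(100+530/5.456,205+527/5.456),.008),("lidBL",(100+72/5.456,205+468/5.456),.008),
 ("gripL",(100+185/5.456,205+277/5.456),.048),("gripR",(100+428/5.456,205+303/5.456),.048)]:
    print(n,plane("top",p,z).round(3))
s=5.714
print('Lspout',plane("top",(220+164/s,165+145/s),.108).round(4),'Rspout',plane("top",(220+621/s,165+111/s),.108).round(4))
print('Lmouth',plane("top",(220+193/s,165+197/s),.02).round(4),'Rmouth',plane("top",(220+617/s,165+165/s),.02).round(4))
print('side Lspout',plane("side",(240+136/5,215+320/5),.108).round(4),'R',plane("side",(240+180/5,215+60/5),.108).round(4))
print('small tip L',plane("top",(220+171/s,165+160/s),.078).round(4),'R',plane("top",(220+621/s,165+123/s),.078).round(4))
for nm,p in dict(y1=(178,490),b1=(397,480),r1=(618,470)).items(): print(nm,plane("top",(220+p[0]/s,165+p[1]/s),.006).round(4))
for nm,p in dict(y2=(252,289),b2=(291,287),r2=(330,285.5)).items(): print(nm,plane("top",p,.006).round(4))
```

```text
jar [ 0.346 -0.295  0.085]
bottle cap [ 0.758 -0.232  0.17 ]
can? [0.772 0.232 0.11 ]
wr [ 0.662 -0.33   0.   ]
wr [ 0.777 -0.289  0.   ]
scr [0.74  0.003 0.   ]
brush [0.67  0.352 0.01 ]
clamp [0.364 0.229 0.016]
turq spout [0.338 0.11  0.108]
brushend [0.758 0.332 0.01 ]
lidTL [0.619 0.384 0.008]
lidTR [0.595 0.189 0.008]
lidBR [0.43  0.208 0.008]
lidBL [0.453 0.404 0.008]
gripL [0.53  0.345 0.048]
gripR [0.519 0.243 0.048]
Lspout [0.6624 0.0826 0.108 ] Rspout [ 0.6746 -0.0868  0.108 ]
Lmouth [0.6601 0.081  0.02  ] Rmouth [ 0.6724 -0.0868  0.02  ]
side Lspout [0.66   0.0879 0.108 ] R [ 0.6727 -0.0813  0.108 ]
small tip L [0.6629 0.0834 0.078 ] R [ 0.6767 -0.0874  0.078 ]
y1 [0.545  0.0871 0.006 ]
b1 [5.488e-01 4.000e-04 6.000e-03]
r1 [ 0.5526 -0.0869  0.006 ]
y2 [0.4587 0.0844 0.006 ]
b2 [ 0.4631 -0.0032  0.006 ]
r2 [ 0.4663 -0.0906  0.006 ]
```

Emit:
{"op": "step_arm", "data": {
  "motion": [
    [[0,0,0.065],[0,0,0],1],
    [[0,0,0.065],[0,0,0],1],
    [[0,0,0.065],[0,0,0],1],
    [[0,0,0.064],[0,0,0],1]
  ],
  "newtons": 40
}}

```text
t: 1.43
eef_pos: [0.2467, -0.5742, 0.2453]
tcp_rot: [0.709, 0.705, -0.0, -0.0]
ft_force: [0.4, -1.3, 0.3]
finger_gap: 0.0386
```

Emit:
{"op": "step_arm", "data": {
  "motion": [
    [[0,0,0],[0.736,0.947,0],1],
    [[0,0,0],[0.736,0.947,0],1],
    [[0,0,0],[0.736,0.947,0],1],
    [[0,0,0],[0.736,0.947,0],1],
    [[0,0,0],[0.736,0.947,0],1],
    [[0,0,0],[0.736,0.947,0],1],
    [[0,0,0],[0.736,0.947,0],1],
    [[0,0,0],[0.736,0.947,0],1],
    [[0,0,0],[0.736,0.947,0],1],
    [[0,0,0],[0.736,0.947,0],1],
    [[0,0,0],[0.736,0.947,0],1],
    [[0,0,0],[0,0,0],1]
  ]
}}

```text
t: 2.43
eef_pos: [0.4581, -0.4105, 0.2452]
tcp_rot: [0.706, 0.708, 0.0, 0.0]
ft_force: [-0.1, -0.3, 0.5]
finger_gap: -0.0004
```

Run:
```python
from h import *
st(); im=snap("top","top1"); crop(im,360,220,560,370,"c6")
```

```text
t 2.43 tcp [ 0.4581 -0.4105  0.2452] xax [-0.003  1.    -0.   ] zax [ 0.001 -0.    -1.   ] gap -0.0004 F [-0.1 -0.3  0.5] q [-0.47  0.37 -0.02 -0.   -1.18 -1.1 ]
```

View pics/c6.png

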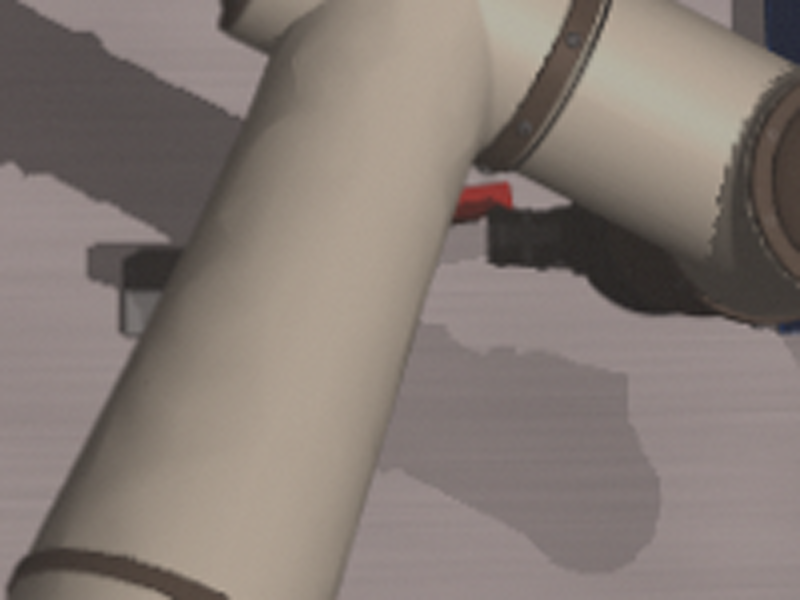

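Emit:
{"op": "step_arm", "data": {
  "motion": [
    [[0,0,0],[-0.1,-0.15,0.9],1],
    [[0,0,0],[0,0,0.9],1],
    [[0,0,0],[0,0,0.9],1],
    [[0,0,0],[0,0,0.9],1],
    [[0,0,0],[0,0,0.9],1],
    [[0,0,0],[0,0,0.9],1],
    [[0,0,0],[0,0,0.9],1],
    [[0,0,0],[0,0,0.9],1],
    [[0,0,0],[0,0,0.9],1],
    [[0,0,0],[0,0,0.9],1],
    [[0,0,0],[0,0,0],1]
  ]
}}

```text
t: 3.4
eef_pos: [0.4493, -0.4137, 0.0616]
tcp_rot: [0.708, 0.706, -0.001, -0.004]
ft_force: [-0.6, 0.4, -1.0]
finger_gap: -0.0001
```

Run:
```python
from h import *
st()
h=np.array([.4785,-.302]); prev=get_state()['eef_pos'][:2]
for d in range(12,97,6):
    a=np.radians(d);u=np.array([np.sin(a),-np.cos(a)]);n=np.array([np.cos(a),np.sin(a)])
    p=h+.108*u-(8+11*abs(n[0])+14.5*abs(n[1]))*.001*n
    print(d,p.round(4),'row',((p-prev)[::-1]/.02).round(3)); prev=p
```

```text
t 3.4 tcp [ 0.4493 -0.4137  0.0616] xax [0.003 1.    0.004] zax [-0.006  0.004 -1.   ] gap -0.0001 F [-0.6  0.4 -1. ] q [-0.48  0.55 -0.24 -0.   -0.79 -1.09]
12 [ 0.4797 -0.4122] row [0.077 1.52 ]
18 [ 0.4901 -0.4118] row [0.018 0.52 ]
24 [ 0.5006 -0.4104] row [0.07  0.525]
30 [ 0.511  -0.4079] row [0.124 0.525]
36 [ 0.5214 -0.4043] row [0.18  0.519]
42 [ 0.5315 -0.3996] row [0.237 0.506]
48 [ 0.5413 -0.3937] row [0.294 0.487]
54 [ 0.5505 -0.3867] row [0.351 0.46 ]
60 [ 0.559  -0.3786] row [0.405 0.426]
66 [ 0.5667 -0.3694] row [0.457 0.385]
72 [ 0.5734 -0.3593] row [0.505 0.336]
78 [ 0.5791 -0.3484] row [0.547 0.281]
84 [ 0.5834 -0.3367] row [0.583 0.22 ]
90 [ 0.5865 -0.3245] row [0.612 0.153]
96 [ 0.5884 -0.3142] row [0.517 0.094]
```

Emit:
{"op": "step_arm", "data": {
  "motion": [
    [[0,0,0],[0.08,0.5,0],1],
    [[0,0,0],[0,0.5,0],1],
    [[0,0,0],[0,0.5,0],1],
    [[0,0,0],[0.02,0.52,0],1],
    [[0,0,0],[0.07,0.52,0],1],
    [[0,0,0],[0.12,0.52,0],1],
    [[0,0,0],[0.18,0.52,0],1],
    [[0,0,0],[0.24,0.51,0],1],
    [[0,0,0],[0.29,0.49,0],1],
    [[0,0,0],[0.35,0.46,0],1],
    [[0,0,0],[0.4,0.43,0],1]
  ]
}}

```text
t: 4.32
eef_pos: [0.5628, -0.379, 0.0655]
tcp_rot: [0.707, 0.707, -0.0, 0.0]
ft_force: [-2.2, -0.3, 2.4]
finger_gap: -0.0001
```

Run:
```python
from h import *
st(); im=snap("side","side2"); crop(im,300,120,460,240,"c7")
```

```text
t 4.32 tcp [ 0.5628 -0.379   0.0655] xax [ 0.001  1.    -0.   ] zax [ 0. -0. -1.] gap -0.0001 F [-2.2 -0.3  2.4] q [-0.35  0.63 -0.06  0.   -0.88 -1.22]
```

View pics/c7.png

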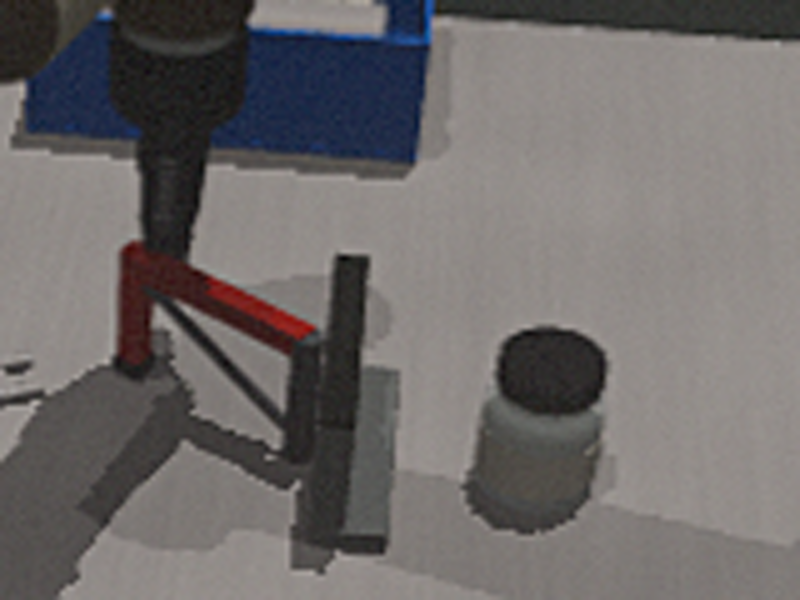

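Emit:
{"op": "step_arm", "data": {
  "motion": [
    [[0,0,0],[0.46,0.3,0],1],
    [[0,0,0],[0.5,0.27,0],1],
    [[0,0,0],[0.55,0.22,0],1],
    [[0,0,0],[0.58,0.17,0],1],
    [[0,0,0],[0.6,0.1,0],1],
    [[0,0,0],[0.15,0,0],1],
    [[0,0,0],[0.1,0,0],1],
    [[0,0,0],[0,0,0],1]
  ]
}}

```text
t: 5.03
eef_pos: [0.584, -0.3215, 0.0663]
tcp_rot: [0.707, 0.707, 0.0, 0.002]
ft_force: [1.3, -4.2, 2.8]
finger_gap: -0.0
```

Run:
```python
from h import *
st(); im=snap("side","side3"); crop(im,300,120,460,240,"c8")
```

```text
t 5.03 tcp [ 0.584  -0.3215  0.0663] xax [ 0.     1.    -0.002] zax [ 0.003 -0.002 -1.   ] gap -0.0 F [ 1.3 -4.2  2.8] q [-0.26  0.61 -0.09  0.   -0.86 -1.31]
```

View pics/c8.png

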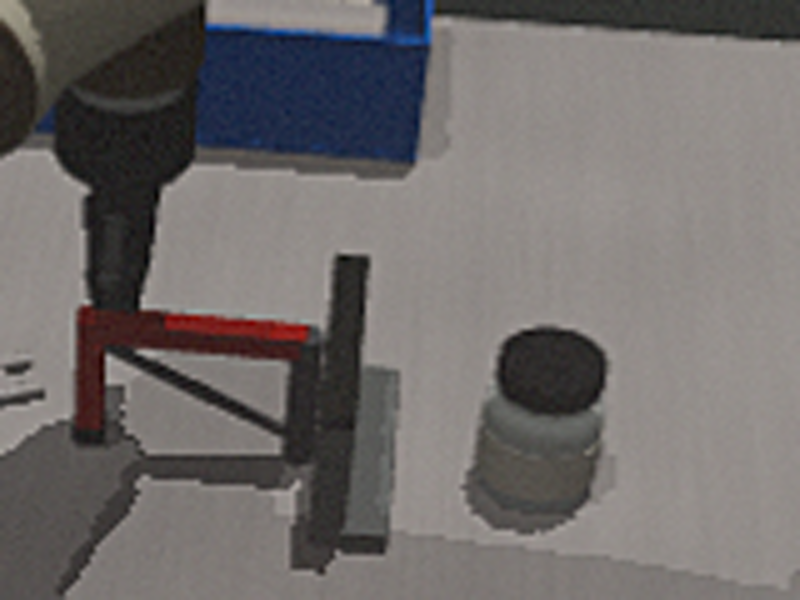

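Emit:
{"op": "step_arm", "data": {
  "motion": [
    [[0,0,0],[0.2,0,0],1],
    [[0,0,0],[0.2,0,0],1],
    [[0,0,0],[0,0,0],1],
    [[0,0,0],[0,0,0],1]
  ]
}}

```text
t: 5.42
eef_pos: [0.5841, -0.3209, 0.0665]
tcp_rot: [0.708, 0.706, -0.002, 0.006]
ft_force: [0.9, -29.3, -5.4]
finger_gap: -0.0
```

Emit:
{"op": "step_arm", "data": {
  "motion": [
    [[0,0,0],[-0.6,0,0],1],
    [[0,0,0],[-1,0,0],1],
    [[0,0,0],[-0.5,0,0],1],
    [[0,0,0],[0,0,-1],0.5],
    [[0,0,0],[0,0,-1],0],
    [[0,0,-0.077],[0,0,-1],0],
    [[0,0,-0.077],[0,0,-1],0],
    [[0,0,-0.077],[0,0,-1],0],
    [[0,0,-0.077],[0,0,-1],0],
    [[0,0,-0.077],[0,0,-1],0],
    [[0,0,-0.077],[0,0,-1],0],
    [[0,0,-0.077],[0,0,0],0]
  ]
}}

```text
t: 6.42
eef_pos: [0.5846, -0.3549, 0.2301]
tcp_rot: [0.351, 0.936, -0.0, 0.004]
ft_force: [1.3, 0.2, 0.8]
finger_gap: 0.0429
```

Emit:
{"op": "step_arm", "data": {
  "motion": [
    [[0,0,-0.077],[0,0,-0.2],0],
    [[0,0,-0.077],[0,0,0],0],
    [[0,0,-0.077],[0,0,0],0],
    [[0,0,-0.077],[0,0,0],0],
    [[0,0,-0.077],[0,0,0],0],
    [[0,0,0],[0,0,0],0]
  ]
}}

```text
t: 6.92
eef_pos: [0.5827, -0.3538, 0.2285]
tcp_rot: [0.059, 0.998, 0.001, -0.001]
ft_force: [-0.1, 0.5, -1.0]
finger_gap: 0.0422
```

```bash
cat >> h.py <<'E'
def rows(target,n=None):
    s=get_state(); R=Ro.from_quat(s['tcp_rot']).as_matrix(); d=R.T@(np.asarray(target)-s['eef_pos'])
    n=n or int(np.ceil(np.abs(d).max()/.0199)); print('to',np.round(target,4),'n',n,'tool shift mm',(d*1000).round(1),'per row',(d/.02/n).round(3))
E
python3 - <<'E'
from h import *
st(); rows([.5245,.295,.22])
E
```

```text
t 6.92 tcp [ 0.5827 -0.3538  0.2285] xax [-0.993  0.118  0.001] zax [-0.001  0.002 -1.   ] gap 0.0422 F [-0.1  0.5 -1. ] q [-0.31  0.49  0.14 -0.   -1.22  0.19]
to [0.5245 0.295  0.22  ] n 33 tool shift mm [134.3 637.4   9.7] per row [0.204 0.966 0.015]
```

Emit:
{"op": "step_arm", "data": {
  "motion": [
    [[0,0,0],[0.2,0.966,0],0],
    [[0,0,0],[0.2,0.966,0],0],
    [[0,0,0],[0.2,0.966,0],0],
    [[0,0,0],[0.2,0.966,0],0],
    [[0,0,0],[0.2,0.966,0],0],
    [[0,0,0],[0.2,0.966,0],0],
    [[0,0,0],[0.2,0.966,0],0],
    [[0,0,0],[0.2,0.966,0],0],
    [[0,0,0],[0.2,0.966,0],0],
    [[0,0,0],[0.2,0.966,0],0],
    [[0,0,0],[0.2,0.966,0],0]
  ]
}}

```text
t: 7.83
eef_pos: [0.5641, -0.137, 0.2289]
tcp_rot: [0.062, 0.998, 0.0, -0.0]
ft_force: [0.4, -0.1, 0.4]
finger_gap: 0.0429
```

Emit:
{"op": "step_arm", "data": {
  "motion": [
    [[0,0,0],[0.2,0.966,0],0],
    [[0,0,0],[0.2,0.966,0],0],
    [[0,0,0],[0.2,0.966,0],0],
    [[0,0,0],[0.2,0.966,0],0],
    [[0,0,0],[0.2,0.966,0],0],
    [[0,0,0],[0.2,0.966,0],0],
    [[0,0,0],[0.2,0.966,0],0],
    [[0,0,0],[0.2,0.966,0],0],
    [[0,0,0],[0.2,0.966,0],0],
    [[0,0,0],[0.2,0.966,0],0],
    [[0,0,0],[0.2,0.966,0],0]
  ]
}}

```text
t: 8.75
eef_pos: [0.5458, 0.079, 0.229]
tcp_rot: [0.062, 0.998, 0.0, -0.001]
ft_force: [0.4, 0.5, -0.3]
finger_gap: 0.0425
```

Emit:
{"op": "step_arm", "data": {
  "motion": [
    [[0,0,0],[0.2,0.966,0],0],
    [[0,0,0],[0.2,0.966,0],0],
    [[0,0,0],[0.2,0.966,0],0],
    [[0,0,0],[0.2,0.966,0],0],
    [[0,0,0],[0.2,0.966,0],0],
    [[0,0,0],[0.2,0.966,0],0],
    [[0,0,0],[0.2,0.966,0],0],
    [[0,0,0],[0.2,0.966,0],0],
    [[0,0,0],[0.2,0.966,0],0],
    [[0,0,0],[0.2,0.966,0],0],
    [[0,0,0],[0.2,0.966,0],0],
    [[0,0,0],[0,0,0],0]
  ]
}}

```text
t: 9.75
eef_pos: [0.5276, 0.297, 0.2286]
tcp_rot: [0.06, 0.998, 0.0, -0.0]
ft_force: [-0.2, -0.5, 0.3]
finger_gap: 0.0426
```

Run:
```python
from h import *
st(); rows([.5245,.295,.22]); im=snap("side","side4"); im=snap("top","top4")
```

```text
t 9.75 tcp [0.5276 0.297  0.2286] xax [-0.993  0.12   0.001] zax [-0.001  0.001 -1.   ] gap 0.0426 F [-0.2 -0.5  0.3] q [ 0.78  0.36 -0.07 -0.   -1.14 -0.9 ]
to [0.5245 0.295  0.22  ] n 1 tool shift mm [ 2.9 -2.4  8.6] per row [ 0.144 -0.12   0.43 ]
```

View pics/top4.png

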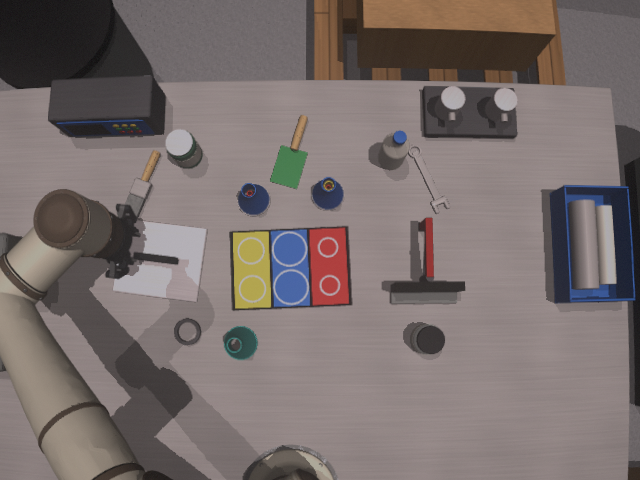

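View pics/side4.png

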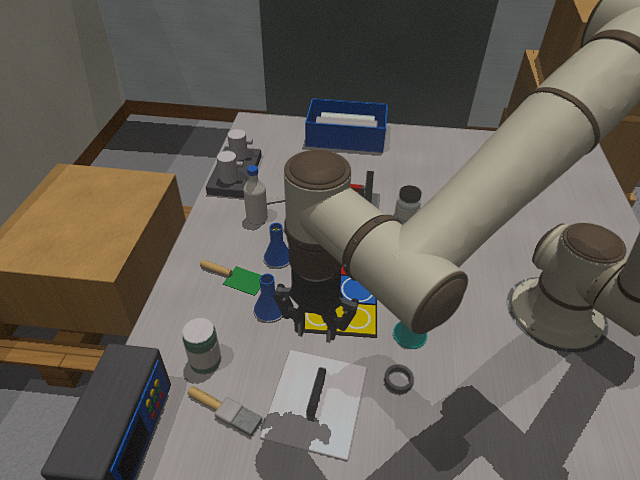

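Run:
```python
from h import *
print(proj("top",[.5276,.297,.2286]),proj("side",[.5276,.297,.2286]))
im=cv2.imread("pics/top4.png")
# overlay stand model
def model(ox,oy,yaw):
    c,s=np.cos(yaw),np.sin(yaw); T=lambda x,y,z:[ox+c*x-s*y,oy+s*x+c*y,z]
    rail=[T(*p,.09) for p in [(-.075,-.075),(-.055,-.075),(-.055,.075),(-.075,.075)]]
    leg=[T(*p,.09) for p in [(-.045,-.008),(.083,-.008),(.083,.008),(-.045,.008)]]
    return rail,leg
for nm,n in (("m1","top"),("m2","side")):
    im=cv2.imread("pics/top4.png" if n=="top" else "pics/side3.png"); big=cv2.resize(im,None,fx=6,fy=6,interpolation=cv2.INTER_CUBIC)
    for poly in model(.523,-.301,0.005):
        cv2.polylines(big,[((proj(n,poly)+.5)*6).astype(int)],True,(0,255,0),1)
    b=(385,210,480,300) if n=="top" else (315,170,385,240)
    cv2.imwrite(f"pics/{nm}.png",big[b[1]*6:b[3]*6,b[0]*6:b[2]*6])
```

```text
[[130.14040338 247.16127083]] [[315.08835271 330.45770561]]
```

View pics/m1.png

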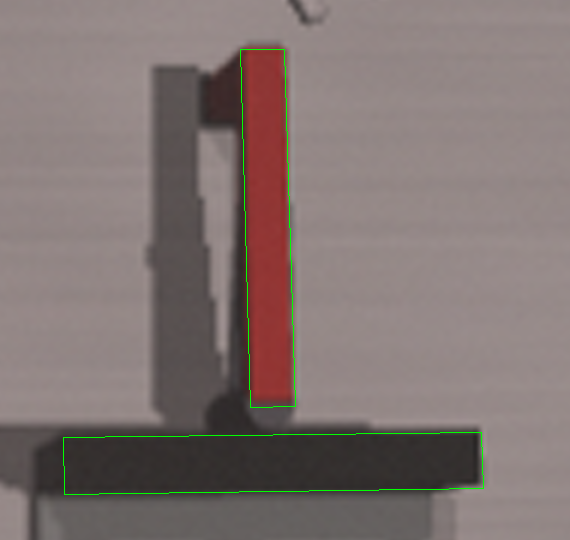

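View pics/m2.png

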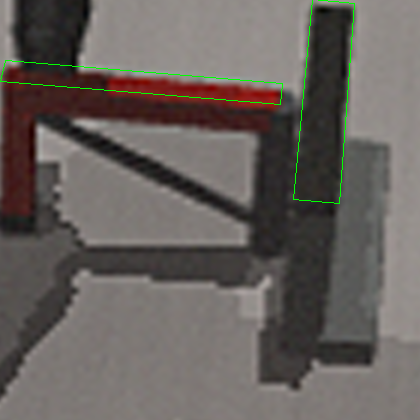

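Run:
```python
from h import *
ox,oy,yaw=.5245,.296,np.radians(-6.8); c,s=np.cos(yaw),np.sin(yaw)
T=lambda x,y,z:[ox+c*x-s*y,oy+s*x+c*y,z]
polys=[[T(*p,.008) for p in [(-.085,-.1),(.085,-.1),(.085,.1),(-.085,.1)]],[T(*p,.048) for p in [(-.008,-.05),(.008,-.05),(.008,.05),(-.008,.05)]]]
for nm,n,b in (("m3","top",(100,205,225,315)),("m4","side",(250,340,380,470))):
    im=cv2.imread(f"pics/{n}0.png"); big=cv2.resize(im,None,fx=4.5,fy=4.5,interpolation=cv2.INTER_CUBIC)
    for poly in polys: cv2.polylines(big,[((proj(n,poly)+.5)*4.5).astype(int)],True,(0,0,255),1)
    b=[int(v*4.5) for v in b]; cv2.imwrite(f"pics/{nm}.png",big[b[1]:b[3],b[0]:b[2]])
```

```text
(no output)
```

View pics/m3.png

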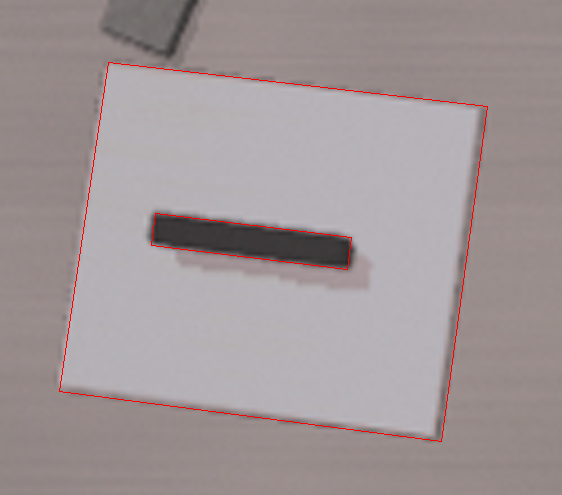

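View pics/m4.png

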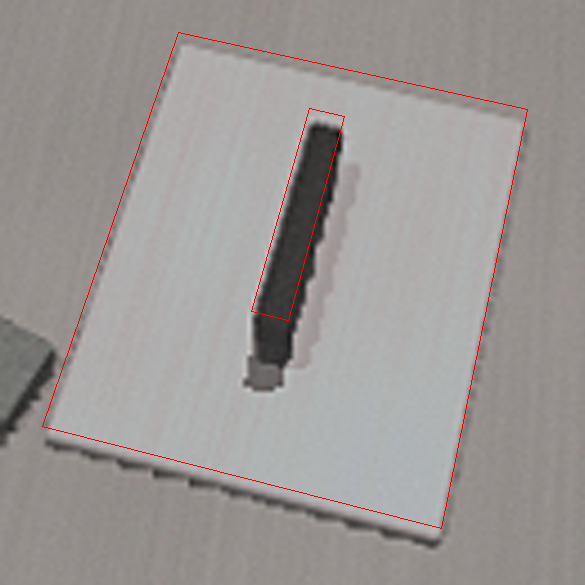

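Emit:
{"op": "step_arm", "data": {
  "motion": [
    [[0,0,0],[0.185,0.03,0.97],0],
    [[0,0,0],[0,0,0.97],0],
    [[0,0,0],[0,0,0.97],0],
    [[0,0,0],[0,0,0.97],0],
    [[0,0,0],[0,0,0.97],0],
    [[0,0,0],[0,0,0.97],0],
    [[0,0,0],[0,0,0.97],0],
    [[0,0,0],[0,0,0.97],0],
    [[0,0,0],[0,0,0.97],0],
    [[0,0,0],[0,0,0.97],0],
    [[0,0,0],[0,0,0],0],
    [[0,0,0],[0,0,0],0]
  ],
  "newtons": 60
}}

```text
t: 10.85
eef_pos: [0.5245, 0.2937, 0.0347]
tcp_rot: [0.061, 0.998, -0.001, -0.001]
ft_force: [1.3, 0.0, 0.6]
finger_gap: 0.0431
```

Run:
```python
from h import *
st(); im=snap("side","side5"); crop(im,240,280,400,400+60,"c9")
```

```text
t 10.85 tcp [0.5245 0.2937 0.0347] xax [-0.993  0.122  0.002] zax [-0.002 -0.002 -1.   ] gap 0.0431 F [1.3 0.  0.6] q [ 0.78  0.57 -0.29  0.   -0.72 -0.9 ]
```

View pics/c9.png

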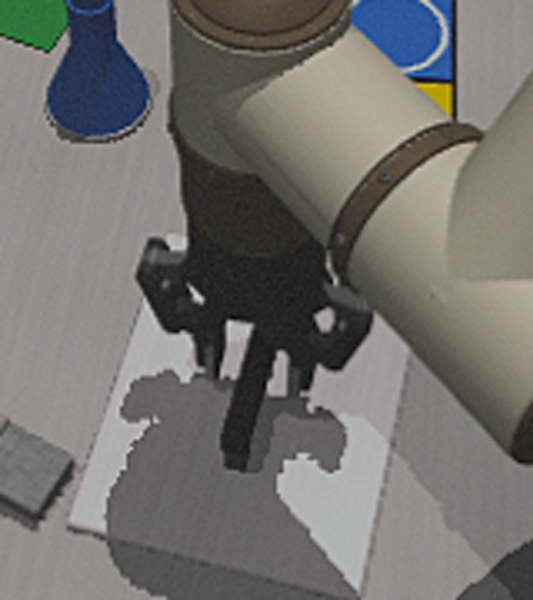

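Emit:
{"op": "step_arm", "data": {
  "motion": [
    [[0,0,0],[0,0.2,0],0],
    [[0,0,0],[0,0,0],1],
    [[0,0,0],[0,0,0],1],
    [[0,0,0],[0,0,0],1],
    [[0,0,0],[0,0,0],1],
    [[0,0,0],[0,0,0],1],
    [[0,0,0],[0,0,0],1]
  ],
  "newtons": 80
}}

```text
t: 11.48
eef_pos: [0.5254, 0.2995, 0.0367]
tcp_rot: [0.06, 0.998, 0.001, 0.0]
ft_force: [-3.3, 0.9, 5.3]
finger_gap: 0.0144
```

Emit:
{"op": "step_arm", "data": {
  "motion": [
    [[0,0,0],[0,0,-0.3],1],
    [[0,0,0],[0,0,-0.6],1],
    [[0,0,0],[0,0,-0.9],1],
    [[0,0,0],[0,0,-1],1],
    [[0,0,0],[0,0,-1],1],
    [[0,0,0],[0,0,-1],1],
    [[0,0,0],[0,0,-1],1],
    [[0,0,0],[0,0,-1],1],
    [[0,0,0],[0,0,-1],1],
    [[0,0,0],[0,0,-1],1],
    [[0,0,0],[0,0,0],1]
  ]
}}

```text
t: 12.4
eef_pos: [0.5266, 0.2997, 0.2147]
tcp_rot: [0.06, 0.998, 0.002, 0.003]
ft_force: [2.1, 0.8, -4.6]
finger_gap: 0.0145
```

Run:
```python
from h import *
st(); im=snap("side","side6")
rows([.5225,-.3015,.215])
```

```text
t 12.4 tcp [0.5266 0.2997 0.2147] xax [-0.993  0.12  -0.005] zax [ 0.005  0.004 -1.   ] gap 0.0145 F [ 2.1  0.8 -4.6] q [ 0.78  0.37 -0.09  0.   -1.1  -0.91]
to [ 0.5225 -0.3015  0.215 ] n 30 tool shift mm [ -69.3 -596.8   -4.3] per row [-0.116 -0.995 -0.007]
```

View pics/side6.png

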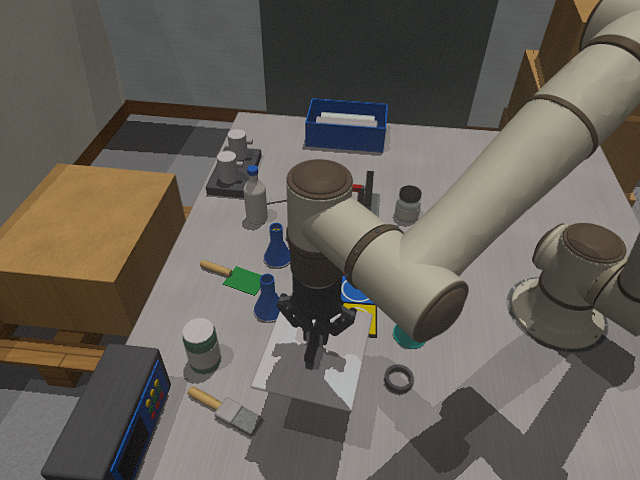

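Emit:
{"op": "step_arm", "data": {
  "motion": [
    [[0,0,-0.04],[0,0,0],1],
    [[0,0,-0.039],[0,0,0],1],
    [[0,0,0],[0,-0.4,0],1],
    [[0,0,0],[0,-0.7,0],1],
    [[0,0,0],[0,-0.97,0],1],
    [[0,0,0],[0,-0.97,0],1],
    [[0,0,0],[0,-0.97,0],1],
    [[0,0,0],[0,-0.97,0],1],
    [[0,0,0],[0,-0.97,0],1],
    [[0,0,0],[0,-0.97,0],1],
    [[0,0,0],[0,-0.97,0],1],
    [[0,0,0],[0,-0.97,0],1]
  ]
}}

```text
t: 13.45
eef_pos: [0.5247, 0.1193, 0.2102]
tcp_rot: [-0.001, 1.0, -0.0, -0.001]
ft_force: [0.7, 0.4, -6.1]
finger_gap: 0.0146
```

Emit:
{"op": "step_arm", "data": {
  "motion": [
    [[0,0,0],[0,-0.97,0],1],
    [[0,0,0],[0,-0.97,0],1],
    [[0,0,0],[0,-0.97,0],1],
    [[0,0,0],[0,-0.97,0],1],
    [[0,0,0],[0,-0.97,0],1],
    [[0,0,0],[0,-0.97,0],1],
    [[0,0,0],[0,-0.97,0],1],
    [[0,0,0],[0,-0.97,0],1],
    [[0,0,0],[0,-0.97,0],1],
    [[0,0,0],[0,-0.97,0],1],
    [[0,0,0],[0,-0.97,0],1],
    [[0,0,0],[0,-0.97,0],1]
  ]
}}

```text
t: 14.45
eef_pos: [0.525, -0.1129, 0.2102]
tcp_rot: [-0.001, 1.0, 0.0, -0.001]
ft_force: [0.1, -0.6, -5.6]
finger_gap: 0.0146
```

Emit:
{"op": "step_arm", "data": {
  "motion": [
    [[0,0,0],[0,-0.97,0],1],
    [[0,0,0],[0,-0.97,0],1],
    [[0,0,0],[0,-0.97,0],1],
    [[0,0,0],[0,-0.97,0],1],
    [[0,0,0],[0,-0.97,0],1],
    [[0,0,0],[0,-0.97,0],1],
    [[0,0,0],[0,-0.97,0],1],
    [[0,0,0],[0,-0.97,0],1],
    [[0,0,0],[0,-0.97,0],1],
    [[0,0,0],[0,-0.6,0],1],
    [[0,0,0],[0,0,0],1]
  ]
}}

```text
t: 15.37
eef_pos: [0.526, -0.3001, 0.2101]
tcp_rot: [0.0, 1.0, 0.0, -0.001]
ft_force: [0.2, 0.5, -5.8]
finger_gap: 0.0144
```

Run:
```python
from h import *
st(); im=snap("side","side7"); crop(im,280,100,480,250,"c10");im=snap("top","top7")
rows([.5225,-.3015,.14])
```

```text
t 15.37 tcp [ 0.526  -0.3001  0.2101] xax [-1.     0.001  0.002] zax [-0.002  0.    -1.   ] gap 0.0144 F [ 0.2  0.5 -5.8] q [-0.25  0.38 -0.09  0.   -1.1   0.25]
to [ 0.5225 -0.3015  0.14  ] n 4 tool shift mm [ 3.6 -3.6 70.3] per row [ 0.046 -0.045  0.879]
```

View pics/c10.png

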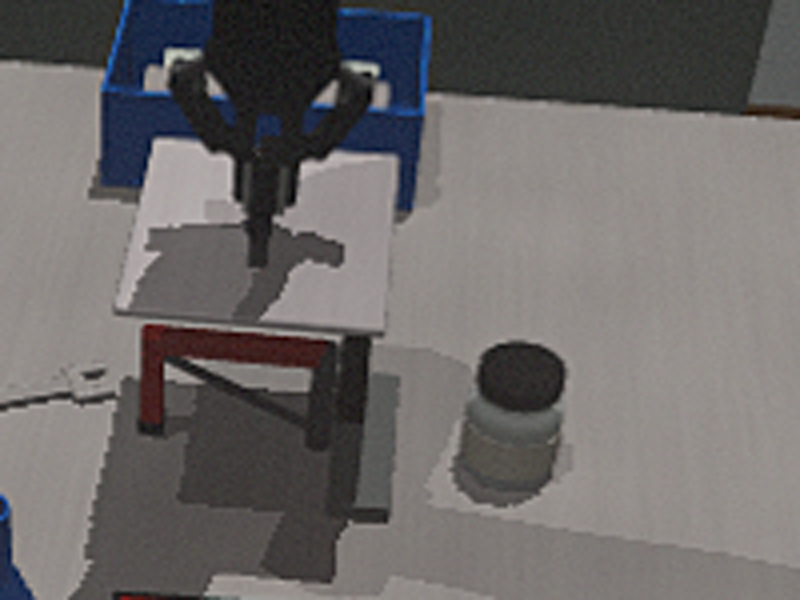

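View pics/top7.png

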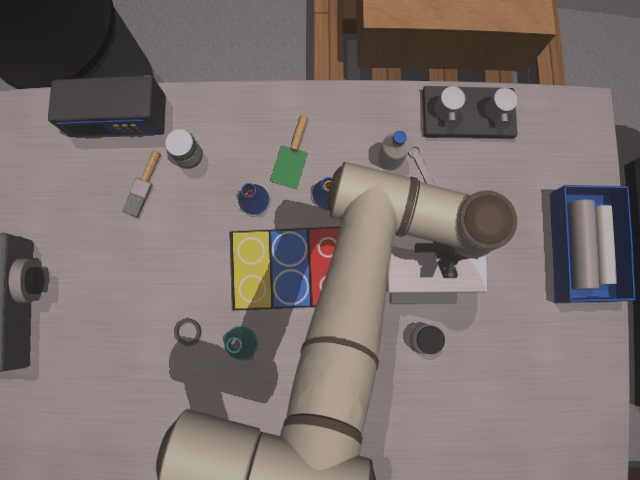

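Run:
```python
from h import *
a=plane("side",(280+116/4,100+314/4),.1734);b=plane("side",(280+384/4,100+334/4),.1734);print(a,b,(a+b)/2,np.linalg.norm(a-b))
```

```text
[ 0.60840697 -0.1997752   0.1734    ] [ 0.44139183 -0.20286182  0.1734    ] [ 0.5248994  -0.20131851  0.1734    ] 0.16704366097985354
```

Emit:
{"op": "step_arm", "data": {
  "motion": [
    [[0,0,0],[0.15,0,0.5],1],
    [[0,0,0],[0,0,0.5],1],
    [[0,0,0],[0,0,0.5],1],
    [[0,0,0],[0,0,0.5],1],
    [[0,0,0],[0,0,0.5],1],
    [[0,0,0],[0,0,0.5],1],
    [[0,0,0],[0,0,0.5],1],
    [[0,0,0],[0,0,0.3],1],
    [[0,0,0],[0,0,0.1],1],
    [[0,0,0],[0,0,0],1],
    [[0,0,0],[0,0,0],1]
  ]
}}

```text
t: 16.38
eef_pos: [0.5249, -0.2979, 0.1336]
tcp_rot: [-0.002, 1.0, -0.0, 0.0]
ft_force: [-0.7, -0.1, -5.1]
finger_gap: 0.0146
```

Run:
```python
from h import *
st(); im=snap("side","side8"); crop(im,280,100,480,250,"c11")
```

```text
t 16.38 tcp [ 0.5249 -0.2979  0.1336] xax [-1.    -0.004 -0.001] zax [ 0.001 -0.001 -1.   ] gap 0.0146 F [-0.7 -0.1 -5.1] q [-0.25  0.45 -0.2   0.   -0.93  0.25]
```

View pics/c11.png

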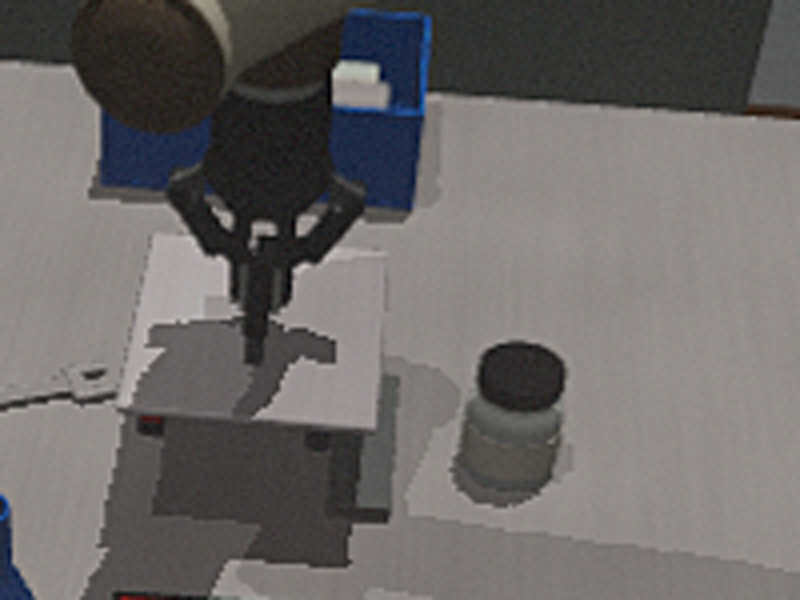

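Emit:
{"op": "step_arm", "data": {
  "motion": [
    [[0,0,0],[0.1,-0.1,0.15],1],
    [[0,0,0],[0,0,0.1],1],
    [[0,0,0],[0,0,0.1],1],
    [[0,0,0],[0,0,0],1],
    [[0,0,0],[0,0,0],1]
  ]
}}

```text
t: 16.85
eef_pos: [0.5225, -0.2998, 0.1268]
tcp_rot: [-0.002, 1.0, -0.0, 0.0]
ft_force: [-1.2, -0.2, -2.7]
finger_gap: 0.0148
```

Emit:
{"op": "step_arm", "data": {
  "motion": [
    [[0,0,0],[0,0,0.08],1],
    [[0,0,0],[0,0,0],1],
    [[0,0,0],[0,0,0],0.5],
    [[0,0,0],[0,0,0],0.1],
    [[0,0,0],[0,0,0],0],
    [[0,0,0],[0,0,0],0],
    [[0,0,0],[0,0,0],0],
    [[0,0,0],[0,0,-0.3],0],
    [[0,0,0],[0,0,-0.6],0]
  ]
}}

```text
t: 17.6
eef_pos: [0.5217, -0.2994, 0.1416]
tcp_rot: [-0.002, 1.0, 0.001, -0.002]
ft_force: [1.1, 0.3, 0.2]
finger_gap: 0.0426
```

Run:
```python
from h import *
st(); im=snap("side","side9"); crop(im,280,100,480,250,"c12")
```

```text
t 17.6 tcp [ 0.5217 -0.2994  0.1416] xax [-1.    -0.003  0.003] zax [-0.003  0.001 -1.   ] gap 0.0426 F [1.1 0.3 0.2] q [-0.25  0.44 -0.19 -0.   -0.95  0.26]
```

View pics/c12.png

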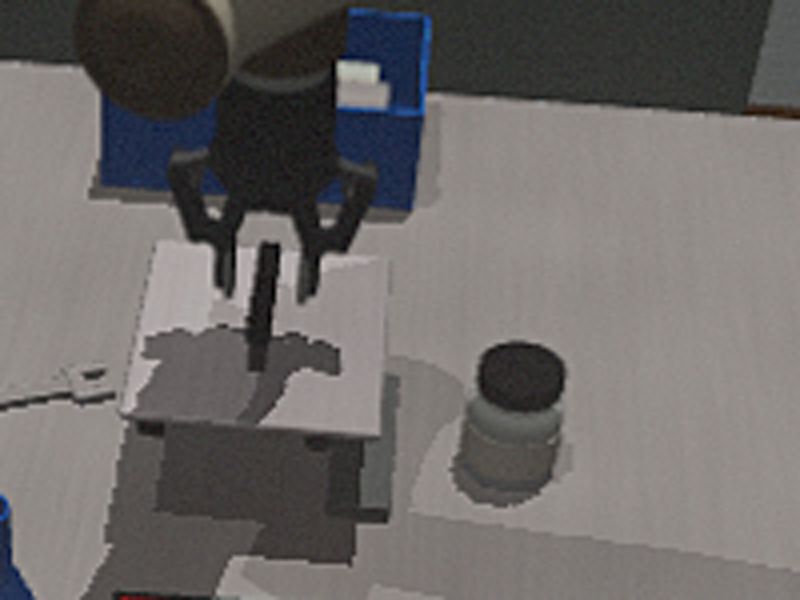

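Emit:
{"op": "step_arm", "data": {
  "motion": [
    [[0,0,0],[0,0,-1],0],
    [[0,0,0],[0,0,-1],0],
    [[0,0,0],[0,0,-1],0],
    [[0,0,0],[0,0,-1],0],
    [[0,0,0],[0,0,-1],-0.4],
    [[0,0,0],[0,0,0],-0.4]
  ]
}}

```text
t: 18.15
eef_pos: [0.5247, -0.3008, 0.248]
tcp_rot: [-0.002, 1.0, -0.002, 0.004]
ft_force: [-0.3, -0.1, 0.7]
finger_gap: 0.06
```

Emit:
{"op": "step_arm", "data": {
  "motion": [
    [[0,0,0],[-0.69,0.98,0],-0.4],
    [[0,0,0],[-0.69,0.98,0],-0.4],
    [[0,0,0],[-0.69,0.98,0],-0.4],
    [[0,0,0],[-0.69,0.98,0],-0.4],
    [[0,0,0],[-0.69,0.98,0],-0.4],
    [[0,0,0],[-0.69,0.98,0],-0.4],
    [[0,0,0],[-0.69,0.98,0],-0.4],
    [[0,0,0],[-0.69,0.98,0],-0.4],
    [[0,0,0],[-0.69,0.98,0],-0.4],
    [[0,0,0],[-0.69,0.98,0],-0.4],
    [[0,0,0],[-0.69,0.98,0],-0.4],
    [[0,0,0],[0,0,0],-0.4]
  ]
}}

```text
t: 19.15
eef_pos: [0.6755, -0.0801, 0.2414]
tcp_rot: [-0.004, 1.0, 0.0, 0.0]
ft_force: [0.6, -1.3, -0.8]
finger_gap: 0.0599
```

Run:
```python
from h import *
st(); im=snap("side","side10"); im=snap("top","top10"); rows([.6735,-.084,.1])
```

```text
t 19.15 tcp [ 0.6755 -0.0801  0.2414] xax [-1.    -0.007 -0.   ] zax [ 0.  0. -1.] gap 0.0599 F [ 0.6 -1.3 -0.8] q [ 0.12  0.48  0.15 -0.   -1.24 -0.11]
to [ 0.6735 -0.084   0.1   ] n 8 tool shift mm [  0.   -1.3 141.7] per row [ 0.    -0.008  0.886]
```

View pics/side10.png

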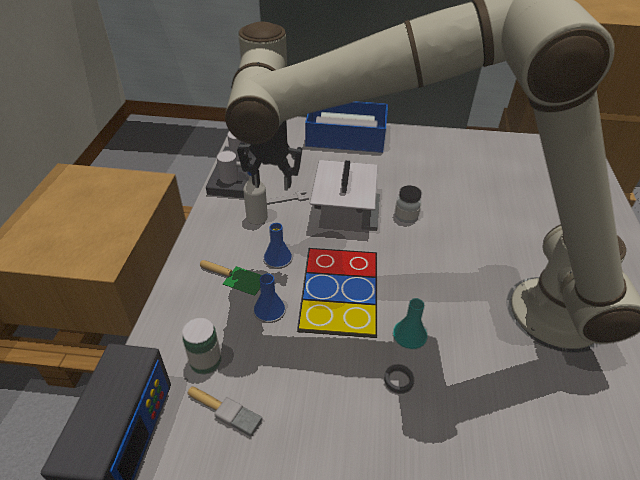

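View pics/top10.png

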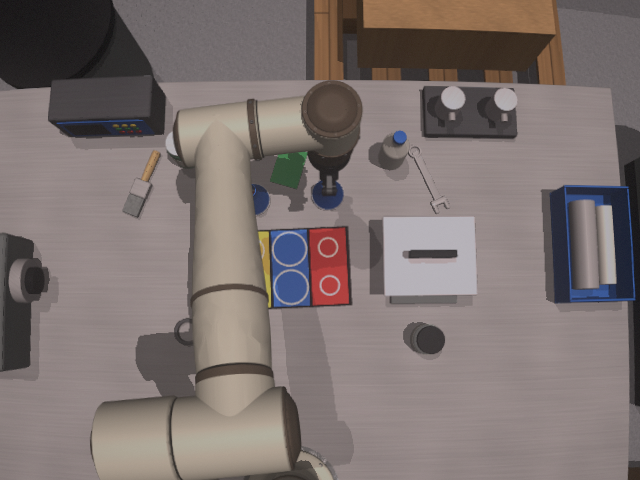

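Emit:
{"op": "step_arm", "data": {
  "motion": [
    [[0,0,0],[0.05,-0.12,0.9],-0.4],
    [[0,0,0],[0,0,0.9],-0.4],
    [[0,0,0],[0,0,0.9],-0.4],
    [[0,0,0],[0,0,0.9],-0.4],
    [[0,0,0],[0,0,0.9],-0.4],
    [[0,0,0],[0,0,0.4],-0.4],
    [[0,0,0],[0,0,0],-0.4],
    [[0,0,0],[0,0,0],-0.4]
  ]
}}

```text
t: 19.92
eef_pos: [0.6725, -0.0866, 0.145]
tcp_rot: [-0.002, 1.0, -0.0, -0.0]
ft_force: [0.2, -0.6, 0.3]
finger_gap: 0.0596
```

Run:
```python
from h import *
st(); im=snap("side","side11"); crop(im,220,150,340,270,"c13"); im=snap("top","top11"); crop(im,280,140,380,230,"c14")
```

```text
t 19.92 tcp [ 0.6725 -0.0866  0.145 ] xax [-1.    -0.003  0.   ] zax [-0. -0. -1.] gap 0.0596 F [ 0.2 -0.6  0.3] q [ 0.11  0.55  0.02  0.   -1.04 -0.11]
```

View pics/c13.png

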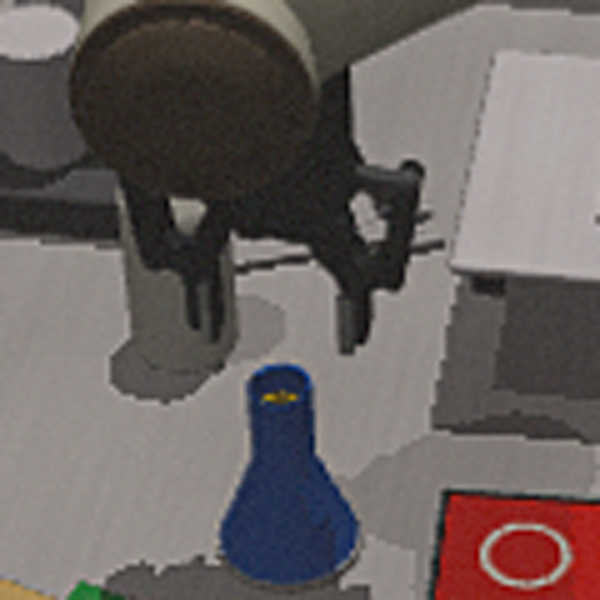

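View pics/c14.png

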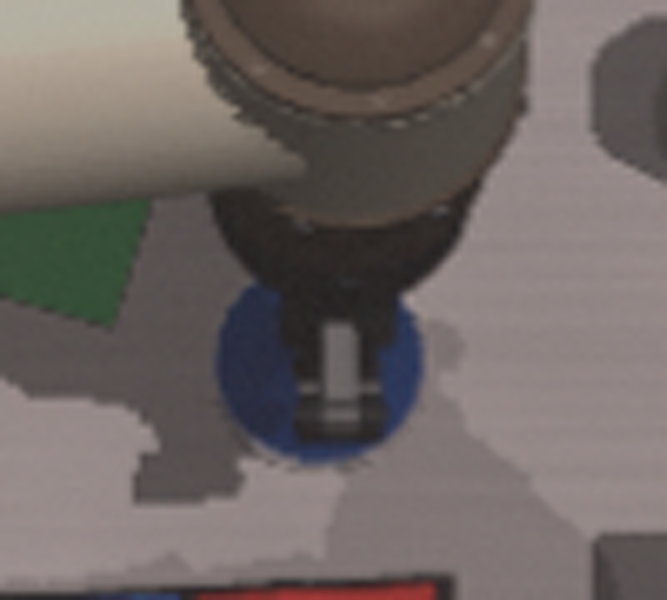

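Emit:
{"op": "step_arm", "data": {
  "motion": [
    [[0,0,0],[0,0.13,0.8],-0.4],
    [[0,0,0],[0,0,0.8],-0.4],
    [[0,0,0],[0,0,0.8],-0.4],
    [[0,0,0],[0,0,0.75],-0.4],
    [[0,0,0],[0,0,0],-0.4],
    [[0,0,0],[0,0,0],1],
    [[0,0,0],[0,0,0],1],
    [[0,0,0],[0,0,0],1],
    [[0,0,0],[0,0,0],1],
    [[0,0,0],[0,0,0],1]
  ],
  "newtons": 25
}}

```text
t: 20.85
eef_pos: [0.6738, -0.0833, 0.0836]
tcp_rot: [-0.002, 1.0, -0.0, 0.002]
ft_force: [-0.4, 0.2, 3.4]
finger_gap: 0.0308
```

Run:
```python
from h import *
st(); im=snap("side","side12"); crop(im,220,150,340,270,"c13b")
```

```text
t 20.85 tcp [ 0.6738 -0.0833  0.0836] xax [-1.    -0.004 -0.004] zax [ 0.004 -0.    -1.   ] gap 0.0308 F [-0.4  0.2  3.4] q [ 0.11  0.61 -0.04  0.   -0.91 -0.11]
```

View pics/c13b.png

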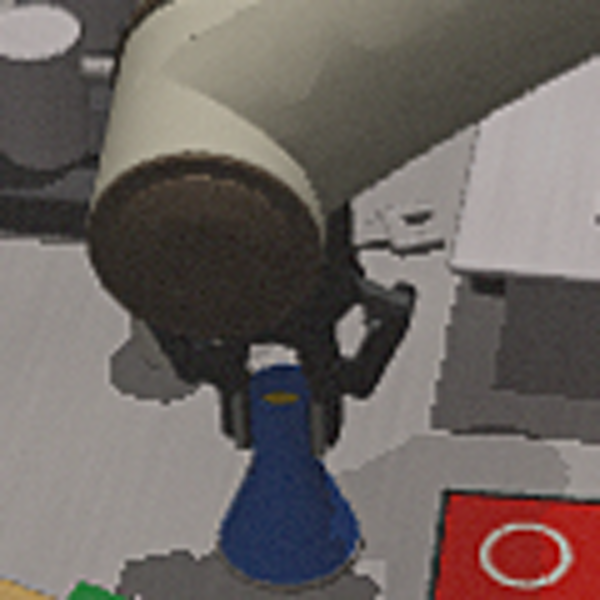

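Emit:
{"op": "step_arm", "data": {
  "motion": [
    [[0,0,0],[0,0,0],1],
    [[0,0,0],[0,0,-0.3],1],
    [[0,0,0],[0,0,-0.5],1],
    [[0,0,0],[0,0,-0.6],1],
    [[0,0,0],[0,0,-0.6],1],
    [[0,0,0],[0,0,-0.6],1],
    [[0,0,0],[0,0,-0.6],1],
    [[0,0,0],[0,0,-0.6],1],
    [[0,0,0],[0,0,-0.6],1],
    [[0,0,0],[0,0,-0.6],1],
    [[0,0,0],[0,0,-0.7],1],
    [[0,0,0],[0,0,-0.7],1]
  ]
}}

```text
t: 21.9
eef_pos: [0.6723, -0.0833, 0.2109]
tcp_rot: [-0.002, 1.0, 0.0, -0.0]
ft_force: [0.8, 1.6, -0.9]
finger_gap: 0.0308
```

Run:
```python
from h import *
st(); im=snap("side","side13"); crop(im,200,110,380,290,"c15");rows([.549,0,.25])
```

```text
t 21.9 tcp [ 0.6723 -0.0833  0.2109] xax [-1.    -0.004  0.   ] zax [-0.  0. -1.] gap 0.0308 F [ 0.8  1.6 -0.9] q [ 0.11  0.5   0.1  -0.   -1.18 -0.11]
to [0.549 0.    0.25 ] n 7 tool shift mm [124.5  84.1 -36.1] per row [ 0.889  0.6   -0.258]
```

View pics/c15.png

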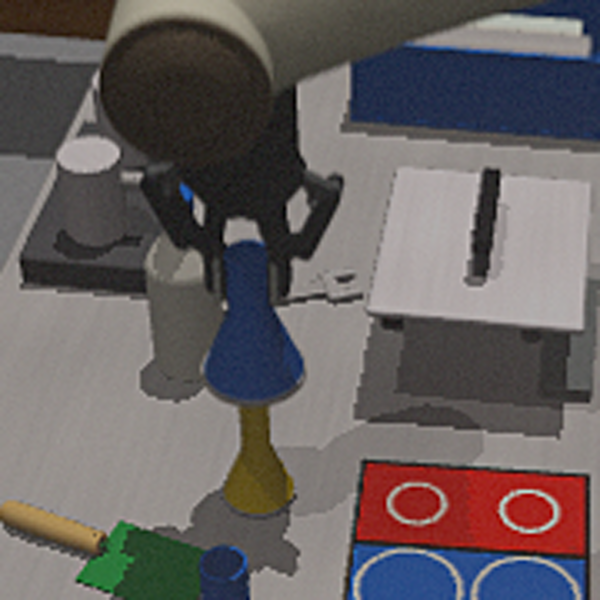

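Emit:
{"op": "step_arm", "data": {
  "motion": [
    [[0,0,0],[0,0,-0.8],1],
    [[0,0,0],[0.89,0.61,0],1],
    [[0,0,0],[0.89,0.61,0],1],
    [[0,0,0],[0.89,0.61,0],1],
    [[0,0,0],[0.89,0.61,0],1],
    [[0,0,0],[0.89,0.61,0],1],
    [[0,0,0],[0.89,0.61,0],1],
    [[0,0,0],[0.89,0.61,0],1],
    [[0,0,0],[0,0,0.5],1],
    [[0,0,0],[0,0,0.8],1],
    [[0,0,0],[0,0,0.8],1],
    [[0,0,0],[0,0,0],1]
  ]
}}

```text
t: 22.95
eef_pos: [0.5456, 0.0013, 0.1805]
tcp_rot: [-0.001, 1.0, -0.0, -0.003]
ft_force: [-1.0, 0.4, -1.6]
finger_gap: 0.0309
```

Run:
```python
from h import *
st(); im=snap("side","side14"); crop(im,220,160,400,340,"c16");rows([.548,0.002,.0906])
```

```text
t 22.95 tcp [0.5456 0.0013 0.1805] xax [-1.    -0.003  0.007] zax [-0.007 -0.001 -1.   ] gap 0.0309 F [-1.   0.4 -1.6] q [ 0.3   0.31 -0.28 -0.   -0.99 -0.3 ]
to [0.548  0.002  0.0906] n 5 tool shift mm [-1.7  0.8 91.5] per row [-0.017  0.008  0.915]
```

View pics/c16.png

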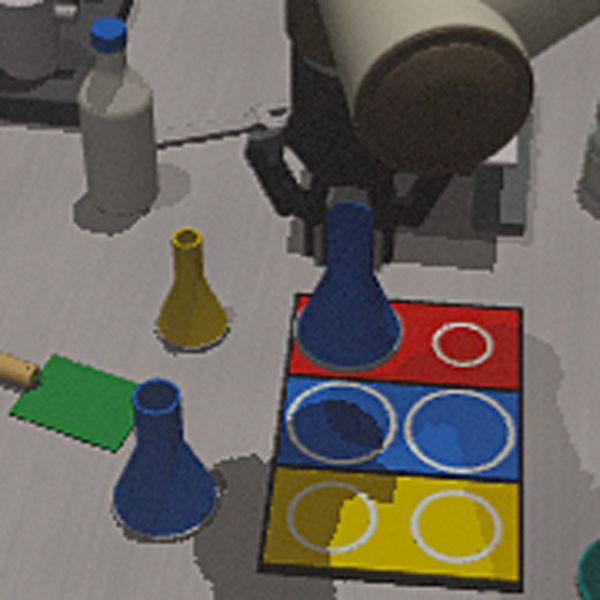

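Emit:
{"op": "step_arm", "data": {
  "motion": [
    [[0,0,0],[-0.08,0,0.9],1],
    [[0,0,0],[0,0,0.9],1],
    [[0,0,0],[0,0,0.9],1],
    [[0,0,0],[0,0,0.8],1],
    [[0,0,0],[0,0,0.5],1],
    [[0,0,0],[0,0,0.3],1],
    [[0,0,0],[0,0,0],1],
    [[0,0,0],[0,0,0],1]
  ]
}}

```text
t: 23.67
eef_pos: [0.55, 0.0017, 0.0984]
tcp_rot: [-0.002, 1.0, -0.0, 0.001]
ft_force: [-0.4, 0.3, -0.8]
finger_gap: 0.0309
```

Run:
```python
from h import *
st(); im=snap("side","side15"); crop(im,280,200,400,320,"c17")
```

```text
t 23.67 tcp [0.55   0.0017 0.0984] xax [-1.    -0.004 -0.001] zax [ 0.001 -0.    -1.   ] gap 0.0309 F [-0.4  0.3 -0.8] q [ 0.3   0.41 -0.37  0.   -0.79 -0.29]
```

View pics/c17.png

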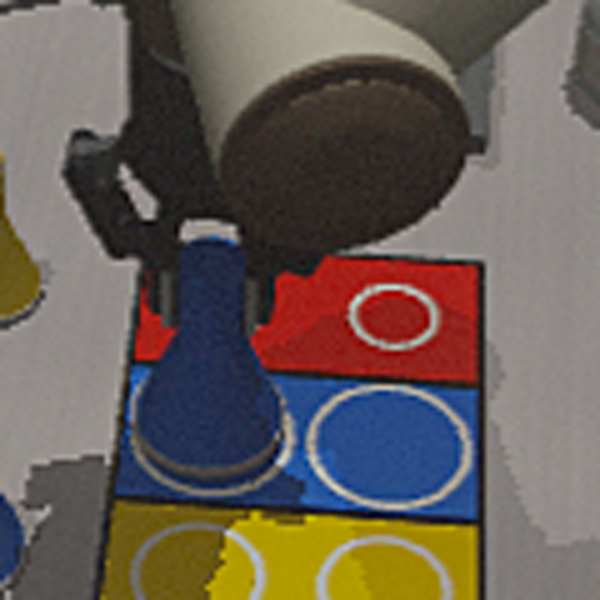

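Emit:
{"op": "step_arm", "data": {
  "motion": [
    [[0,0,0],[0,0.05,0.25],1],
    [[0,0,0],[0,0,0.13],1],
    [[0,0,0],[0,0,0],1],
    [[0,0,0],[0,0,0],1]
  ]
}}

```text
t: 24.05
eef_pos: [0.5492, 0.0027, 0.0901]
tcp_rot: [-0.002, 1.0, -0.0, -0.0]
ft_force: [-0.0, -0.8, -1.2]
finger_gap: 0.0313
```

Emit:
{"op": "step_arm", "data": {
  "motion": [
    [[0,0,0],[0,0,0.04],0.3],
    [[0,0,0],[0,0,0],0],
    [[0,0,0],[0,0,0],-0.4],
    [[0,0,0],[0,0,0],-0.4],
    [[0,0,0],[0,0,-0.5],-0.4],
    [[0,0,0],[0,0,-1],-0.4],
    [[0,0,0],[0,0,-1],-0.4],
    [[0,0,0],[0,0,-1],-0.4],
    [[0,0,0],[0,0,-1],-0.4],
    [[0,0,0],[0,0,-0.5],-0.2],
    [[0,0,0],[0,0,0],-0.2]
  ]
}}

```text
t: 24.97
eef_pos: [0.5507, 0.0029, 0.1926]
tcp_rot: [-0.002, 1.0, 0.001, 0.003]
ft_force: [1.3, -0.5, -0.2]
finger_gap: 0.0511
```

Run:
```python
from h import *
st(); im=snap("side","side16"); im=snap("top","top16"); crop(im,220,160,380,320,"c18");rows([.6735,-.084,.18])
```

```text
t 24.97 tcp [0.5507 0.0029 0.1926] xax [-1.    -0.004 -0.006] zax [ 0.006  0.001 -1.   ] gap 0.0511 F [ 1.3 -0.5 -0.2] q [ 0.3   0.3  -0.26  0.   -1.   -0.3 ]
to [ 0.6735 -0.084   0.18  ] n 7 tool shift mm [-124.4  -87.1    9.1] per row [-0.888 -0.622  0.065]
```

View pics/c18.png

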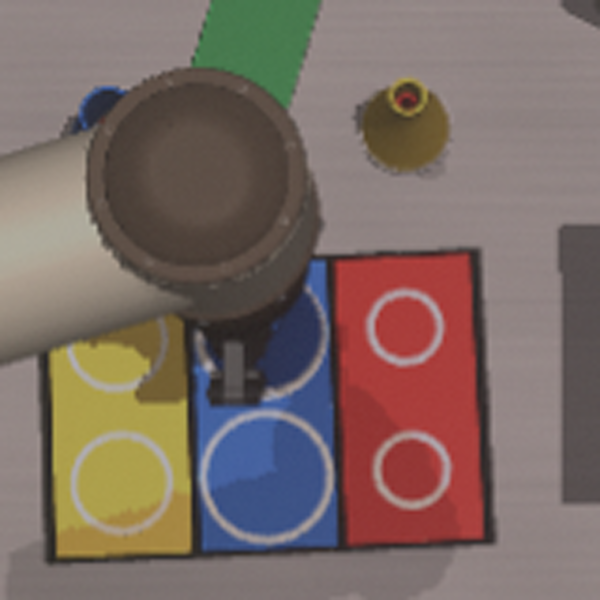

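View pics/side16.png

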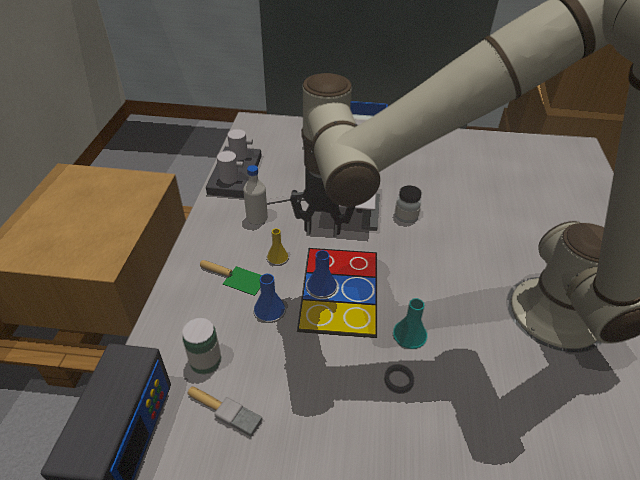

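Run:
```python
from h import *
print(plane("top",(328.3,185.9),.093).round(4),plane("side",(276.5,230.5),.093).round(4))
im=cv2.imread("pics/side16.png"); crop(im,240,215,320,335,"c19")
```

```text
[ 0.6747 -0.0863  0.093 ] [ 0.6729 -0.0851  0.093 ]
```

Emit:
{"op": "step_arm", "data": {
  "motion": [
    [[0,0,0],[-0.88,-0.62,0],-0.2],
    [[0,0,0],[-0.88,-0.62,0],-0.2],
    [[0,0,0],[-0.88,-0.62,0],-0.2],
    [[0,0,0],[-0.88,-0.62,0],-0.2],
    [[0,0,0],[-0.88,-0.62,0],-0.2],
    [[0,0,0],[-0.88,-0.62,0],-0.2],
    [[0,0,0],[-0.88,-0.62,0],-0.2],
    [[0,0,0],[0,0,0.7],-0.2],
    [[0,0,0],[0,0,0.8],-0.2],
    [[0,0,0],[0,0,0.8],-0.2],
    [[0,0,0],[0,0,0],-0.2]
  ]
}}

```text
t: 25.98
eef_pos: [0.6695, -0.0838, 0.1369]
tcp_rot: [-0.001, 1.0, 0.0, -0.006]
ft_force: [-0.6, 0.1, -0.5]
finger_gap: 0.051
```

Run:
```python
from h import *
st(); im=snap("side","side17"); crop(im,220,150,340,270,"c20"); im=snap("top","top17"); crop(im,280,140,380,230,"c21");rows([.6735,-.084,.07])
```

```text
t 25.98 tcp [ 0.6695 -0.0838  0.1369] xax [-1.    -0.002  0.011] zax [-0.011  0.    -1.   ] gap 0.051 F [-0.6  0.1 -0.5] q [ 0.11  0.56  0.01 -0.   -1.04 -0.11]
to [ 0.6735 -0.084   0.07  ] n 4 tool shift mm [-1.9 -0.1 71.4] per row [-0.024 -0.002  0.892]
```

View pics/c20.png

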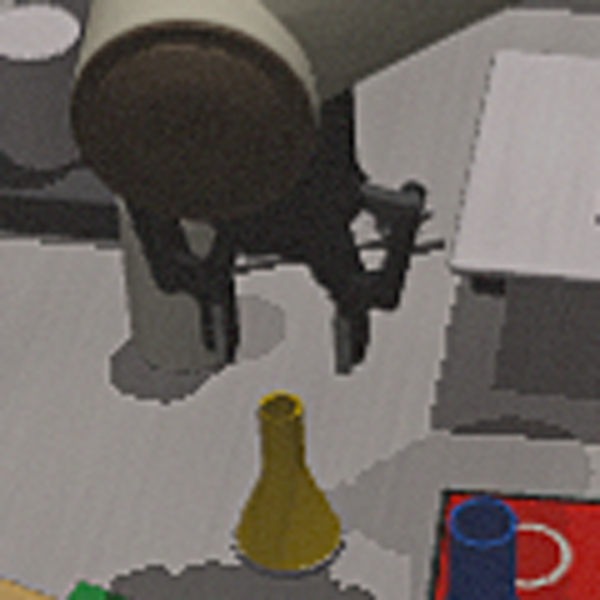

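View pics/c21.png

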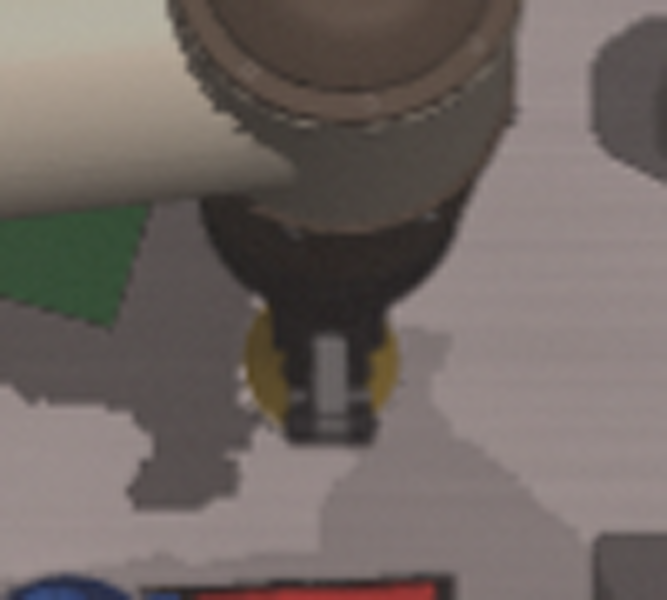

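Emit:
{"op": "step_arm", "data": {
  "motion": [
    [[0,0,0],[-0.08,0,0.8],-0.2],
    [[0,0,0],[0,0,0.8],-0.2],
    [[0,0,0],[0,0,0.8],-0.2],
    [[0,0,0],[0,0,0.7],-0.2],
    [[0,0,0],[0,0,0.1],-0.2],
    [[0,0,0],[0,0,0],1],
    [[0,0,0],[0,0,0],1],
    [[0,0,0],[0,0,0],1],
    [[0,0,0],[0,0,0],1],
    [[0,0,0],[0,0,0],1],
    [[0,0,0],[0,0,0],1]
  ]
}}

```text
t: 27.0
eef_pos: [0.6753, -0.0837, 0.0808]
tcp_rot: [-0.002, 1.0, -0.0, 0.002]
ft_force: [-0.2, 0.3, 3.2]
finger_gap: 0.0198
```

Emit:
{"op": "step_arm", "data": {
  "motion": [
    [[0,0,0],[0,0,0],1],
    [[0,0,0],[0,0,-0.3],1],
    [[0,0,0],[0,0,-0.5],1],
    [[0,0,0],[0,0,-0.6],1],
    [[0,0,0],[0,0,-0.6],1],
    [[0,0,0],[0,0,-0.6],1],
    [[0,0,0],[0,0,-0.6],1],
    [[0,0,0],[0,0,-0.7],1],
    [[0,0,0],[0,0,-0.7],1],
    [[0,0,0],[0,0,-0.7],1],
    [[0,0,0],[0,0,-0.7],1],
    [[0,0,0],[0,0,-0.7],1]
  ]
}}

```text
t: 28.0
eef_pos: [0.6742, -0.0837, 0.2152]
tcp_rot: [-0.002, 1.0, 0.0, 0.0]
ft_force: [-1.0, 0.2, -0.7]
finger_gap: 0.02
```

Run:
```python
from h import *
st(); im=snap("side","side18"); crop(im,200,110,380,290,"c22");rows([.545,0.0885,.25])
```

```text
t 28.0 tcp [ 0.6742 -0.0837  0.2152] xax [-1.    -0.004 -0.001] zax [ 0.001  0.    -1.   ] gap 0.02 F [-1.   0.2 -0.7] q [ 0.11  0.5   0.11 -0.   -1.19 -0.11]
to [0.545  0.0885 0.25  ] n 9 tool shift mm [129.9 173.  -32.2] per row [ 0.722  0.961 -0.179]
```

View pics/c22.png

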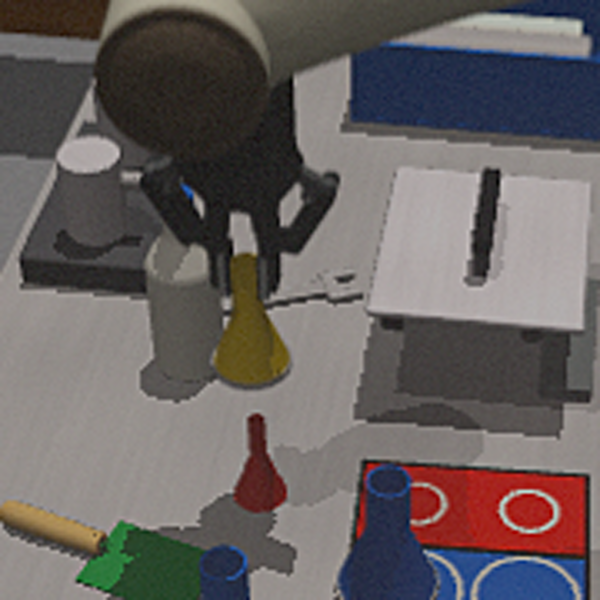

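Emit:
{"op": "step_arm", "data": {
  "motion": [
    [[0,0,0],[0,0,-0.8],1],
    [[0,0,0],[0.72,0.96,0],1],
    [[0,0,0],[0.72,0.96,0],1],
    [[0,0,0],[0.72,0.96,0],1],
    [[0,0,0],[0.72,0.96,0],1],
    [[0,0,0],[0.72,0.96,0],1],
    [[0,0,0],[0.72,0.96,0],1],
    [[0,0,0],[0.72,0.96,0],1],
    [[0,0,0],[0.72,0.96,0],1],
    [[0,0,0],[0.72,0.96,0],1],
    [[0,0,0],[0,0,0.5],1],
    [[0,0,0],[0,0,0.8],1]
  ]
}}

```text
t: 29.05
eef_pos: [0.5447, 0.09, 0.2054]
tcp_rot: [-0.003, 1.0, 0.001, 0.003]
ft_force: [-0.0, -0.0, -1.6]
finger_gap: 0.0201
```

Emit:
{"op": "step_arm", "data": {
  "motion": [
    [[0,0,0],[0,0,0.9],1],
    [[0,0,0],[0,0,0.9],1],
    [[0,0,0],[0,0,0.9],1],
    [[0,0,0],[0,0,0.9],1],
    [[0,0,0],[0,0,0.8],1],
    [[0,0,0],[0,0,0],1],
    [[0,0,0],[0,0,0],1]
  ]
}}

```text
t: 29.63
eef_pos: [0.5439, 0.0881, 0.1148]
tcp_rot: [-0.002, 1.0, -0.001, -0.001]
ft_force: [0.6, 0.2, -1.0]
finger_gap: 0.0201
```

Run:
```python
from h import *
st(); im=snap("side","side19"); crop(im,260,220,380,340,"c23");rows([.545,0.0885,.087])
```

```text
t 29.63 tcp [0.5439 0.0881 0.1148] xax [-1.    -0.004  0.002] zax [-0.002 -0.001 -1.   ] gap 0.0201 F [ 0.6  0.2 -1. ] q [ 0.45  0.39 -0.35  0.   -0.83 -0.45]
to [0.545  0.0885 0.087 ] n 2 tool shift mm [-0.3  0.  28.8] per row [-0.007  0.001  0.72 ]
```

View pics/c23.png

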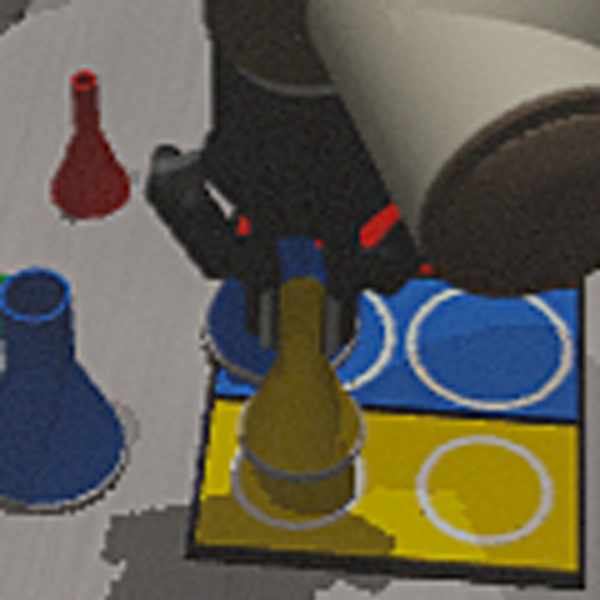

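Emit:
{"op": "step_arm", "data": {
  "motion": [
    [[0,0,0],[0,0,0.7],1],
    [[0,0,0],[0,0,0.5],1],
    [[0,0,0],[0,0,0.15],1],
    [[0,0,0],[0,0,0],1],
    [[0,0,0],[0,0,0],1]
  ]
}}

```text
t: 30.1
eef_pos: [0.5444, 0.0887, 0.0888]
tcp_rot: [-0.002, 1.0, 0.0, 0.0]
ft_force: [0.4, -0.3, 0.4]
finger_gap: 0.0204
```

Run:
```python
from h import *
st(); im=snap("side","side20"); crop(im,260,220,380,340,"c24");im=snap("top","top20"); crop(im,220,160,380,320,"c25")
```

```text
t 30.1 tcp [0.5444 0.0887 0.0888] xax [-1.    -0.004 -0.001] zax [ 0.001  0.    -1.   ] gap 0.0204 F [ 0.4 -0.3  0.4] q [ 0.46  0.43 -0.37  0.   -0.77 -0.45]
```

View pics/c24.png

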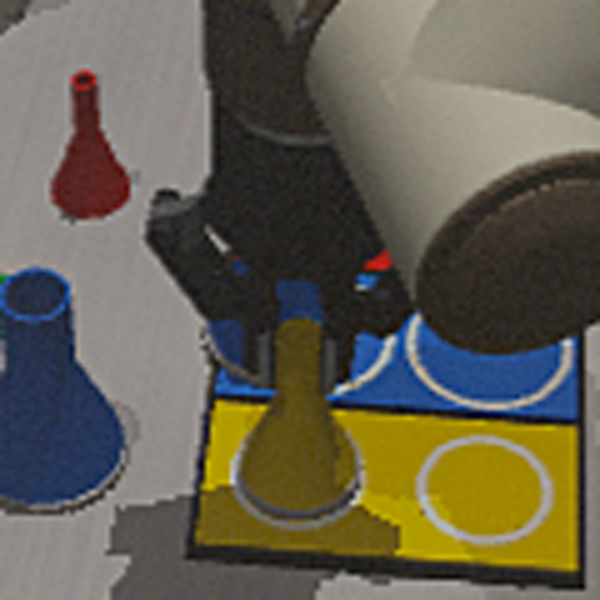

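View pics/c25.png

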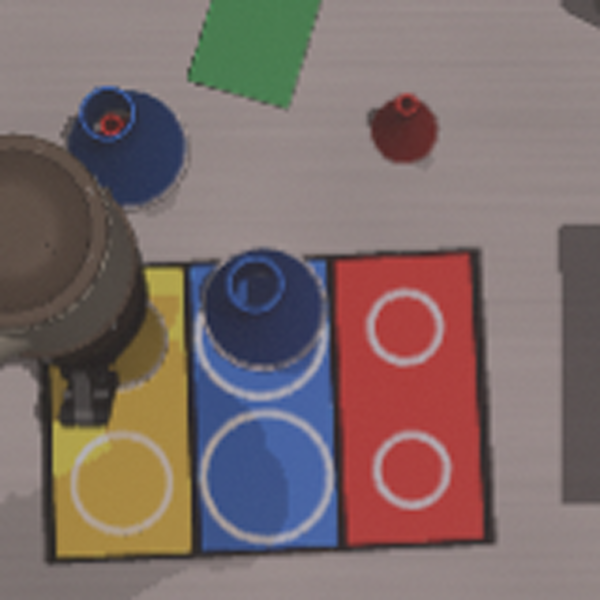

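Emit:
{"op": "step_arm", "data": {
  "motion": [
    [[0,0,0],[0,0,0.07],1],
    [[0,0,0],[0,0,0],0.5],
    [[0,0,0],[0,0,0],0.2],
    [[0,0,0],[0,0,0],0],
    [[0,0,0],[0,0,0],0],
    [[0,0,0],[0,0,-0.5],0],
    [[0,0,0],[0,0,-1],0],
    [[0,0,0],[0,0,-1],-0.4],
    [[0,0,0],[0,0,-1],-0.4],
    [[0,0,0],[0,0,-1],-0.4],
    [[0,0,0],[0,0,0],-0.4]
  ]
}}

```text
t: 31.12
eef_pos: [0.5467, 0.0894, 0.1824]
tcp_rot: [-0.002, 1.0, 0.001, 0.005]
ft_force: [-0.2, 0.5, 0.5]
finger_gap: 0.06
```

Run:
```python
from h import *
st(); im=snap("side","side21"); crop(im,240,215,400,335,"c26");im=snap("top","top21"); crop(im,220,160,380,320,"c27")
# large spout (blue ring) by crop coords guess from top20
print(plane("top",(220+256/3.75,160+284/3.75),.114), plane("top",(220+263/3.75,160+311/3.75),.02))
print('small',plane("top",(220+407/3.75,160+104/3.75),.078),plane("side",(260+84/5,220+80/5),.078))
```

```text
t 31.12 tcp [0.5467 0.0894 0.1824] xax [-1.    -0.005 -0.009] zax [ 0.009  0.003 -1.   ] gap 0.06 F [-0.2  0.5  0.5] q [ 0.46  0.32 -0.27  0.   -0.98 -0.45]
[ 0.56432289 -0.0020159   0.114     ] [ 0.56088088 -0.00166969  0.02      ]
small [ 0.67397814 -0.08702537  0.078     ] [ 0.67216266 -0.08141078  0.078     ]
```

View pics/c26.png

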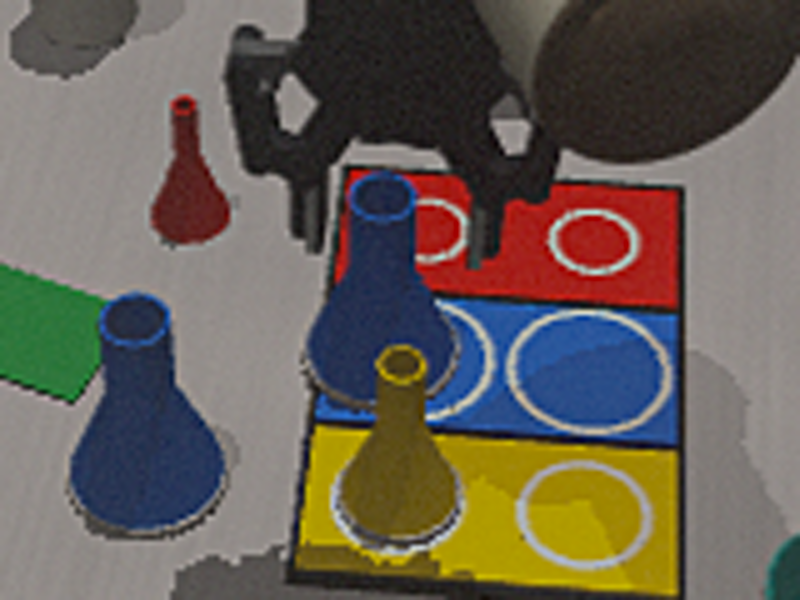

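View pics/c27.png

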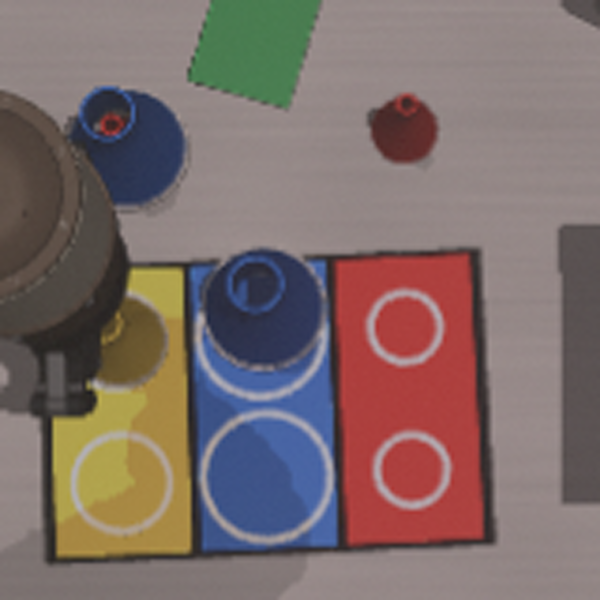

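Emit:
{"op": "step_arm", "data": {
  "motion": [
    [[0,0,0],[-0.71,-0.96,-0.1],0],
    [[0,0,0],[-0.71,-0.96,0],0],
    [[0,0,0],[-0.71,-0.96,0],0],
    [[0,0,0],[-0.71,-0.96,0],0],
    [[0,0,0],[-0.71,-0.96,0],0],
    [[0,0,0],[-0.71,-0.96,0],0],
    [[0,0,0],[-0.71,-0.96,0],0],
    [[0,0,0],[-0.71,-0.96,0],0],
    [[0,0,0],[-0.71,-0.96,0],0],
    [[0,0,0],[0,0,0.8],0],
    [[0,0,0],[0,0,0.8],0],
    [[0,0,0],[0,0,0.8],0]
  ]
}}

```text
t: 32.22
eef_pos: [0.6719, -0.0844, 0.1289]
tcp_rot: [-0.001, 1.0, 0.0, -0.001]
ft_force: [-0.2, -0.5, 0.1]
finger_gap: 0.0425
```

Emit:
{"op": "step_arm", "data": {
  "motion": [
    [[0,0,0],[0,0,0.4],0],
    [[0,0,0],[0,0,0],0],
    [[0,0,0],[0,0,0],0]
  ]
}}

```text
t: 32.47
eef_pos: [0.6723, -0.0837, 0.1223]
tcp_rot: [-0.002, 1.0, -0.0, -0.001]
ft_force: [0.4, 0.2, 0.2]
finger_gap: 0.0427
```

Run:
```python
from h import *
st(); im=snap("side","side22"); crop(im,220,150,340,270,"c28"); im=snap("top","top22"); crop(im,280,140,380,230,"c29");rows([.6735,-.084,.06])
```

```text
t 32.47 tcp [ 0.6723 -0.0837  0.1223] xax [-1.    -0.004  0.002] zax [-0.002 -0.    -1.   ] gap 0.0427 F [0.4 0.2 0.2] q [ 0.11  0.57 -0.01  0.   -1.   -0.11]
to [ 0.6735 -0.084   0.06  ] n 4 tool shift mm [-0.2 -0.4 63.9] per row [-0.003 -0.005  0.799]
```

View pics/c28.png

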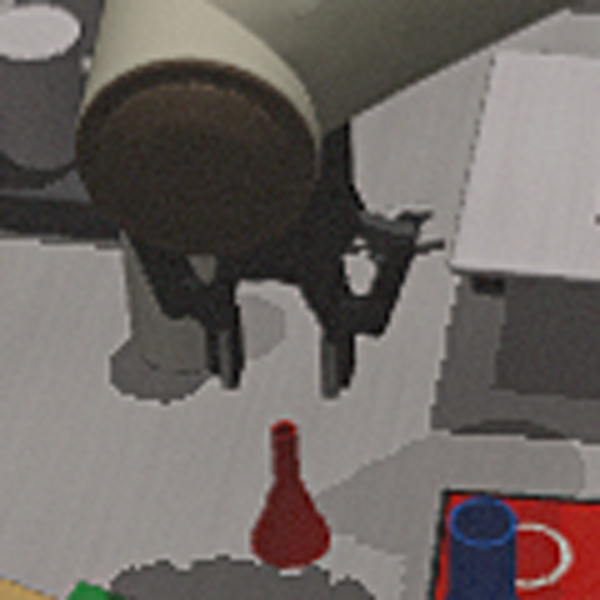

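View pics/c29.png

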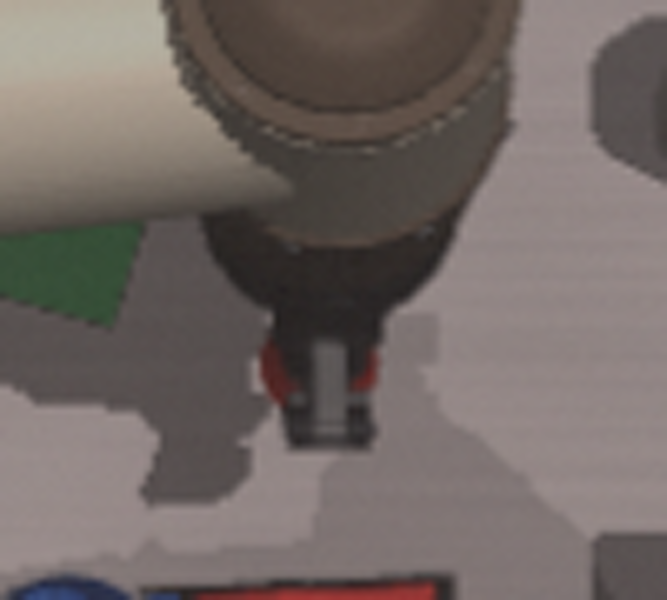

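Emit:
{"op": "step_arm", "data": {
  "motion": [
    [[0,0,0],[0,0.07,0.8],0],
    [[0,0,0],[0,0,0.8],0],
    [[0,0,0],[0,0,0.8],0],
    [[0,0,0],[0,0,0.6],0],
    [[0,0,0],[0,0,0],0],
    [[0,0,0],[0,0,0],1],
    [[0,0,0],[0,0,0],1],
    [[0,0,0],[0,0,0],1],
    [[0,0,0],[0,0,0],1],
    [[0,0,0],[0,0,0],1],
    [[0,0,0],[0,0,0],1],
    [[0,0,0],[0,0,0],1]
  ]
}}

```text
t: 33.57
eef_pos: [0.6736, -0.0822, 0.0645]
tcp_rot: [-0.002, 1.0, -0.0, 0.001]
ft_force: [-0.8, 0.6, 6.0]
finger_gap: 0.0121
```

Emit:
{"op": "step_arm", "data": {
  "motion": [
    [[0,0,0],[0,0,-0.3],1],
    [[0,0,0],[0,0,-0.6],1],
    [[0,0,0],[0,0,-0.8],1],
    [[0,0,0],[0,0,-0.8],1],
    [[0,0,0],[0,0,-0.8],1],
    [[0,0,0],[0,0,-0.8],1],
    [[0,0,0],[0,0,0],1]
  ]
}}

```text
t: 34.15
eef_pos: [0.6744, -0.0825, 0.1494]
tcp_rot: [-0.002, 1.0, -0.0, 0.004]
ft_force: [1.2, 0.4, 0.0]
finger_gap: 0.0119
```

Run:
```python
from h import *
st(); im=snap("side","side23"); crop(im,200,110,380,290,"c30");rows([.552,-0.086,.142])
```

```text
t 34.15 tcp [ 0.6744 -0.0825  0.1494] xax [-1.    -0.004 -0.007] zax [ 0.007 -0.    -1.   ] gap 0.0119 F [1.2 0.4 0. ] q [ 0.12  0.54  0.02  0.   -1.04 -0.11]
to [ 0.552 -0.086  0.142] n 7 tool shift mm [121.5  -3.3   4.7] per row [ 0.868 -0.024  0.034]
```

View pics/c30.png

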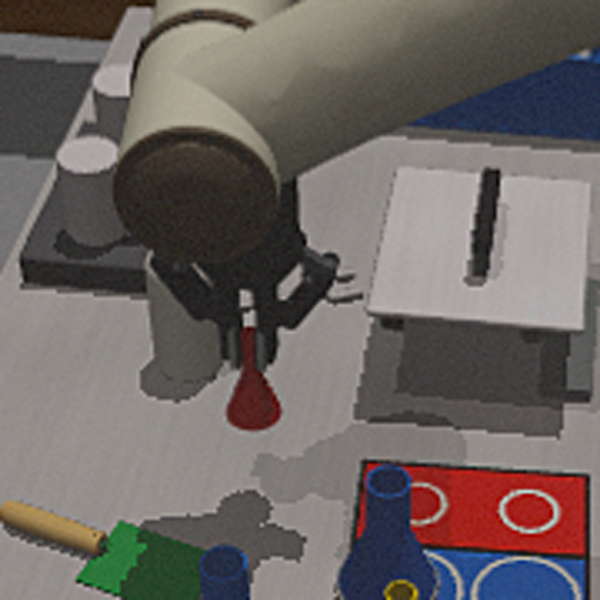

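Emit:
{"op": "step_arm", "data": {
  "motion": [
    [[0,0,0],[0.87,-0.02,0],1],
    [[0,0,0],[0.87,-0.02,0],1],
    [[0,0,0],[0.87,-0.02,0],1],
    [[0,0,0],[0.87,-0.02,0],1],
    [[0,0,0],[0.87,-0.02,0],1],
    [[0,0,0],[0.87,-0.02,0],1],
    [[0,0,0],[0.87,-0.02,0],1],
    [[0,0,0],[0,0,0.7],1],
    [[0,0,0],[0,0,0.8],1],
    [[0,0,0],[0,0,0.8],1],
    [[0,0,0],[0,0,0.8],1],
    [[0,0,0],[0,0,0],1]
  ]
}}

```text
t: 35.2
eef_pos: [0.5473, -0.0857, 0.0788]
tcp_rot: [-0.001, 1.0, 0.0, -0.005]
ft_force: [-1.4, -0.2, -1.6]
finger_gap: 0.0121
```

Run:
```python
from h import *
st(); im=snap("side","side24"); crop(im,260,180,380,300,"c31");im=snap("top","top24"); crop(im,220,160,380,320,"c32")
```

```text
t 35.2 tcp [ 0.5473 -0.0857  0.0788] xax [-1.    -0.002  0.009] zax [-0.009  0.    -1.   ] gap 0.0121 F [-1.4 -0.2 -1.6] q [ 0.14  0.45 -0.37 -0.   -0.76 -0.13]
```

View pics/c31.png

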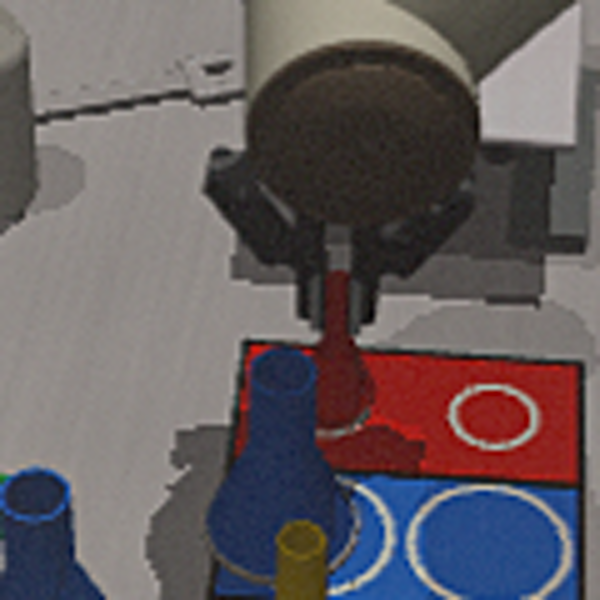

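View pics/c32.png

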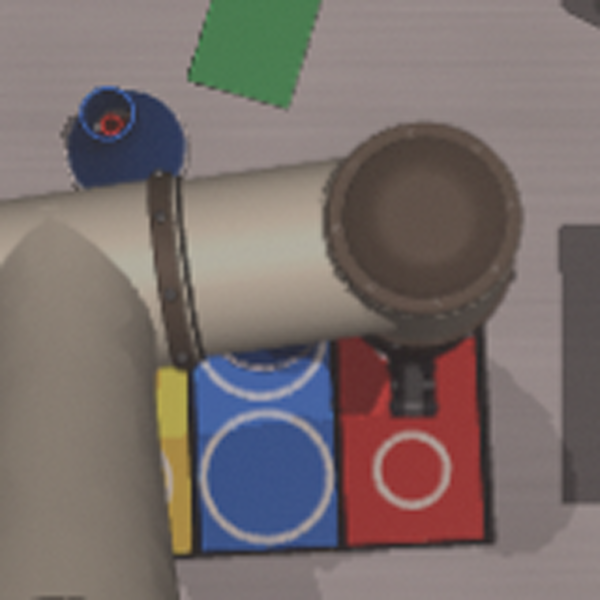

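Emit:
{"op": "step_arm", "data": {
  "motion": [
    [[0,0,0],[0,0,0.3],1],
    [[0,0,0],[0,0,0.1],1],
    [[0,0,0],[0,0,0],1],
    [[0,0,0],[0,0,0],1]
  ]
}}

```text
t: 35.63
eef_pos: [0.5509, -0.0855, 0.0752]
tcp_rot: [-0.002, 1.0, 0.0, 0.0]
ft_force: [0.8, -0.2, -0.3]
finger_gap: 0.0121
```

Emit:
{"op": "step_arm", "data": {
  "motion": [
    [[0,0,0],[0,0,0.15],1],
    [[0,0,0],[0,0,0.08],1],
    [[0,0,0],[0,0,0],1],
    [[0,0,0],[0,0,0],1]
  ]
}}

```text
t: 35.97
eef_pos: [0.5509, -0.0856, 0.0705]
tcp_rot: [-0.002, 1.0, -0.0, 0.0]
ft_force: [-0.2, 0.1, 1.3]
finger_gap: 0.0122
```

Touching; release and rise.

Emit:
{"op": "step_arm", "data": {
  "motion": [
    [[0,0,0],[0,0,0],0.6],
    [[0,0,0],[0,0,0],0.3],
    [[0,0,0],[0,0,0],0],
    [[0,0,0],[0,0,0],0],
    [[0,0,0],[0,0,-0.5],0],
    [[0,0,0],[0,0,-1],0],
    [[0,0,0],[0,0,-1],0],
    [[0,0,0],[0,0,-1],0],
    [[0,0,0],[0,0,-1],-0.4],
    [[0,0,0],[0,0,-1],-0.4],
    [[0,0,0],[0,0,0],-0.4]
  ]
}}

```text
t: 36.88
eef_pos: [0.5533, -0.0857, 0.1858]
tcp_rot: [-0.002, 1.0, -0.0, 0.005]
ft_force: [0.4, 0.3, 0.4]
finger_gap: 0.0595
```

Run:
```python
from h import *
st(); im=snap("side","side25"); crop(im,220,180,400,360,"c33");im=snap("top","top25"); rows([.661,.085,.175])
```

```text
t 36.88 tcp [ 0.5533 -0.0857  0.1858] xax [-1.    -0.005 -0.01 ] zax [ 0.01 -0.   -1.  ] gap 0.0595 F [0.4 0.3 0.4] q [ 0.14  0.32 -0.25  0.   -0.99 -0.13]
to [0.661 0.085 0.175] n 9 tool shift mm [-110.5  170.1    7.2] per row [-0.614  0.945  0.04 ]
```

View pics/c33.png

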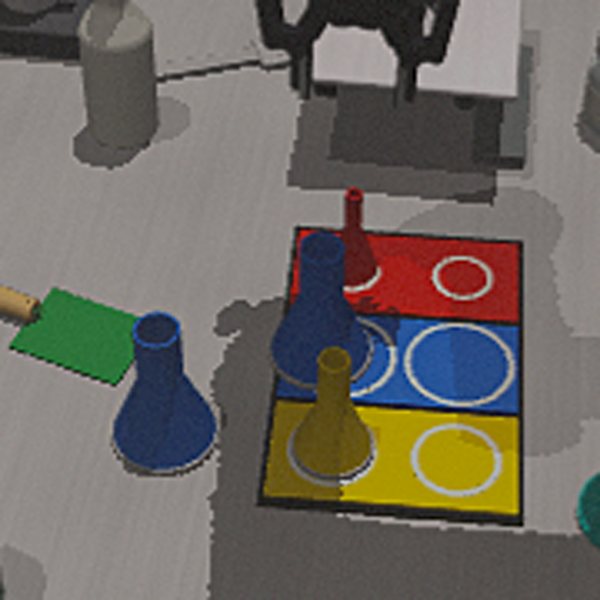

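Emit:
{"op": "step_arm", "data": {
  "motion": [
    [[0,0,0],[-0.61,0.945,0],-0.4],
    [[0,0,0],[-0.61,0.945,0],-0.4],
    [[0,0,0],[-0.61,0.945,0],-0.4],
    [[0,0,0],[-0.61,0.945,0],-0.4],
    [[0,0,0],[-0.61,0.945,0],-0.4],
    [[0,0,0],[-0.61,0.945,0],-0.4],
    [[0,0,0],[-0.61,0.945,0],-0.4],
    [[0,0,0],[-0.61,0.945,0],-0.4],
    [[0,0,0],[-0.61,0.945,0],-0.4],
    [[0,0,0],[0,0,0.8],-0.4],
    [[0,0,0],[0,0,0.8],-0.4],
    [[0,0,0],[0,0,0],-0.4]
  ]
}}

```text
t: 37.98
eef_pos: [0.6571, 0.0849, 0.1431]
tcp_rot: [-0.002, 1.0, -0.001, -0.005]
ft_force: [-0.7, -0.1, -0.3]
finger_gap: 0.0601
```

Run:
```python
from h import *
st(); im=snap("side","side26"); crop(im,220,190,340,310,"c34"); im=snap("top","top26"); crop(im,200,140,300,230,"c35");rows([.661,.085,.082])
```

```text
t 37.98 tcp [0.6571 0.0849 0.1431] xax [-1.    -0.003  0.01 ] zax [-0.01  -0.002 -1.   ] gap 0.0601 F [-0.7 -0.1 -0.3] q [ 0.37  0.53 -0.02 -0.   -1.03 -0.37]
to [0.661 0.085 0.082] n 4 tool shift mm [-2.   0.5 65. ] per row [-0.025  0.006  0.812]
```

View pics/c34.png

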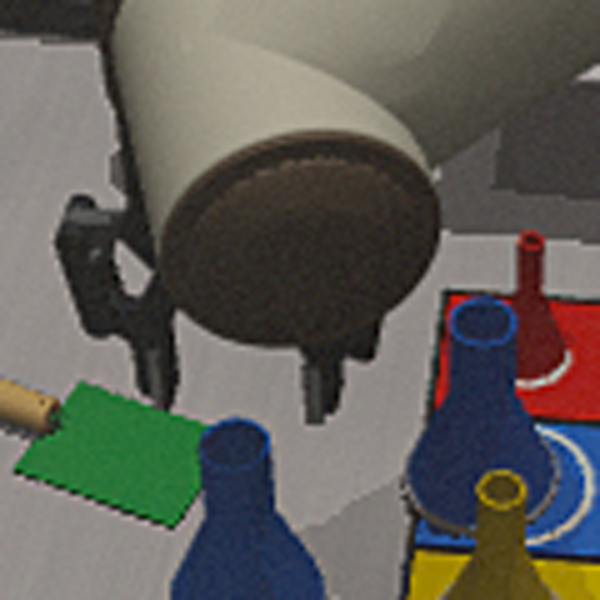

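View pics/c35.png

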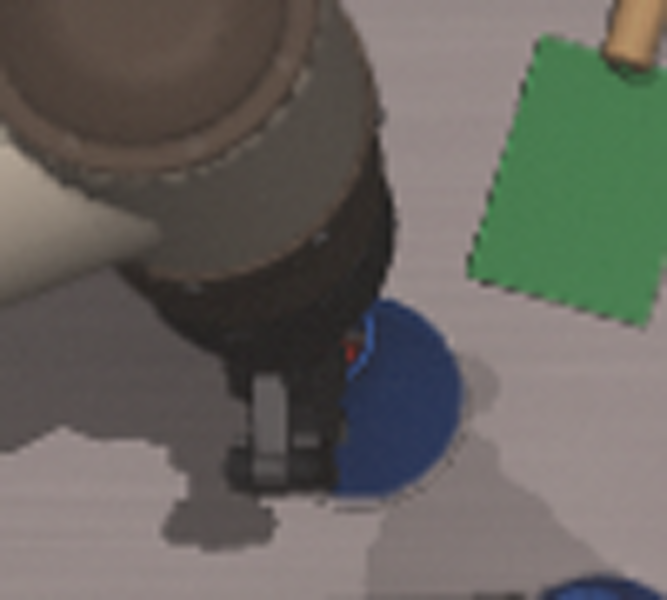

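Run:
```python
from h import *
s=6.667
for X in ([.627,.085,.14],[.627,.085,.16],[.661,.085,.108],[.661,.085,.0]):
    p=proj("top",X)[0]; q=proj("side",X)[0]; print(X,p,'c35',(p-[200,140])*s,'c34',(q-[220,190])*5)
for X in ([.64,-.0837,.12],[.672,-.084,.078]):
    p=proj("top",X)[0]; print(X,'c29',(p-[280,140])*6.667)
im=cv2.imread("pics/top25.png"); crop(im,200,140,300,230,"c36")
```

```text
[0.627, 0.085, 0.14] [245.56283591 203.96836349] c35 [303.76742701 426.47707941] c34 [308.85552816 397.68898938]
[0.627, 0.085, 0.16] [244.40351587 202.1259155 ] c35 [296.03824033 414.19347866] c34 [307.03585912 365.3304438 ]
[0.661, 0.085, 0.108] [247.58575375 191.01150822] c35 [317.25422027 340.09372529] c34 [235.06146347 439.88310894]
[0.661, 0.085, 0.0] [252.95474159 200.78609396] c35 [353.04926221 405.2608884 ] c34 [248.53882858 595.31075228]
[0.64, -0.0837, 0.12] c29 [315.87252627 395.77789201]
[0.672, -0.084, 0.078] c29 [314.29057408 324.20729838]
```

View pics/c36.png

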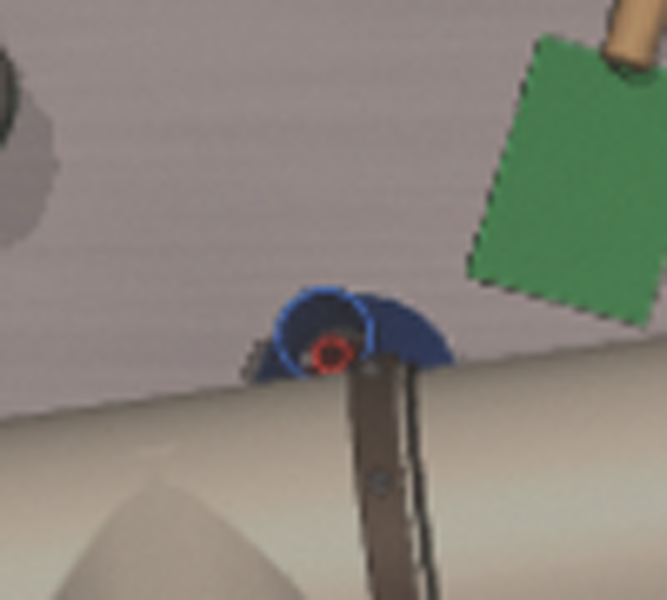

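Emit:
{"op": "step_arm", "data": {
  "motion": [
    [[0,0,0],[-0.05,0,0.8],-0.4],
    [[0,0,0],[0,0,0.8],-0.4],
    [[0,0,0],[0,0,0.8],-0.4],
    [[0,0,0],[0,0,0.7],-0.4],
    [[0,0,0],[0,0,0],-0.4],
    [[0,0,0],[0,0,0],1],
    [[0,0,0],[0,0,0],1],
    [[0,0,0],[0,0,0],1],
    [[0,0,0],[0,0,0],1],
    [[0,0,0],[0,0,0],1],
    [[0,0,0],[0,0,0],1]
  ]
}}

```text
t: 39.0
eef_pos: [0.662, 0.0852, 0.0881]
tcp_rot: [-0.002, 1.0, 0.0, 0.002]
ft_force: [0.8, -0.3, 5.0]
finger_gap: 0.029
```

Run:
```python
from h import *
st(); im=snap("side","side27"); crop(im,220,210,340,330,"c37")
```

```text
t 39.0 tcp [0.662  0.0852 0.0881] xax [-1.    -0.004 -0.003] zax [ 0.003  0.    -1.   ] gap 0.029 F [ 0.8 -0.3  5. ] q [ 0.37  0.59 -0.07  0.   -0.91 -0.37]
```

View pics/c37.png

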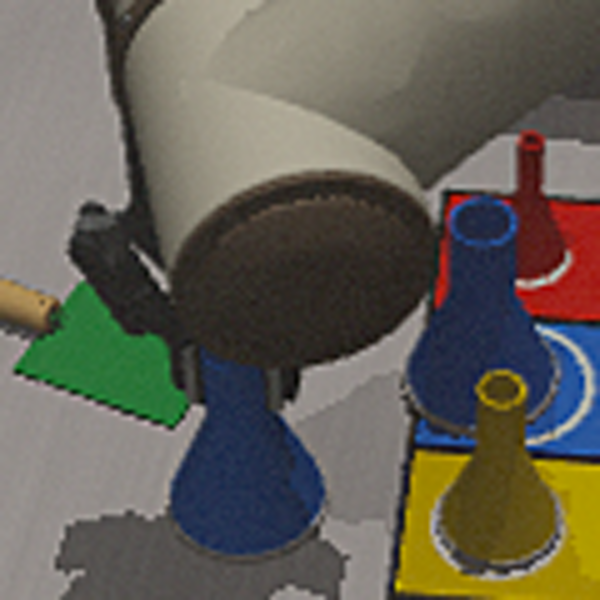

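Emit:
{"op": "step_arm", "data": {
  "motion": [
    [[0,0,0],[0,0,0],1],
    [[0,0,0],[0,0,-0.3],1],
    [[0,0,0],[0,0,-0.5],1],
    [[0,0,0],[0,0,-0.6],1],
    [[0,0,0],[0,0,-0.6],1],
    [[0,0,0],[0,0,-0.6],1],
    [[0,0,0],[0,0,-0.6],1],
    [[0,0,0],[0,0,-0.7],1],
    [[0,0,0],[0,0,-0.7],1],
    [[0,0,0],[0,0,-0.8],1],
    [[0,0,0],[0,0,-0.8],1],
    [[0,0,0],[0,0,-0.8],1]
  ]
}}

```text
t: 40.05
eef_pos: [0.6608, 0.085, 0.2282]
tcp_rot: [-0.002, 1.0, 0.0, 0.0]
ft_force: [-0.1, -0.1, -0.8]
finger_gap: 0.0291
```

Run:
```python
from h import *
st(); im=snap("side","side28"); crop(im,200,150,380,330,"c38");rows([.4625,-0.001,.24])
```

```text
t 40.05 tcp [0.6608 0.085  0.2282] xax [-1.    -0.004 -0.001] zax [ 0.001  0.    -1.   ] gap 0.0291 F [-0.1 -0.1 -0.8] q [ 0.37  0.47  0.09 -0.   -1.2  -0.37]
to [ 0.4625 -0.001   0.24  ] n 11 tool shift mm [200.4 -85.2  -9.3] per row [ 0.911 -0.387 -0.042]
```

View pics/c38.png

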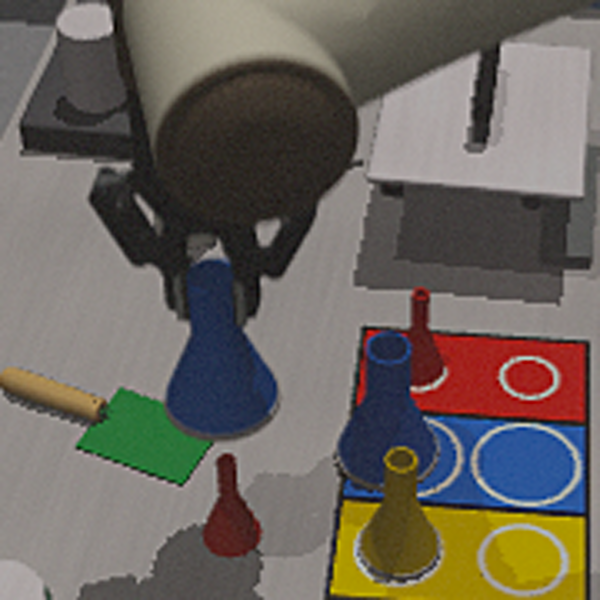

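Emit:
{"op": "step_arm", "data": {
  "motion": [
    [[0,0,0],[0,0,-0.6],1],
    [[0,0,0],[0.91,-0.39,0],1],
    [[0,0,0],[0.91,-0.39,0],1],
    [[0,0,0],[0.91,-0.39,0],1],
    [[0,0,0],[0.91,-0.39,0],1],
    [[0,0,0],[0.91,-0.39,0],1],
    [[0,0,0],[0.91,-0.39,0],1],
    [[0,0,0],[0.91,-0.39,0],1],
    [[0,0,0],[0.91,-0.39,0],1],
    [[0,0,0],[0.91,-0.39,0],1],
    [[0,0,0],[0.91,-0.39,0],1],
    [[0,0,0],[0.91,-0.39,0],1]
  ]
}}

```text
t: 41.1
eef_pos: [0.4599, -0.002, 0.2386]
tcp_rot: [-0.002, 1.0, 0.0, 0.0]
ft_force: [0.9, 0.2, -0.6]
finger_gap: 0.0288
```

Emit:
{"op": "step_arm", "data": {
  "motion": [
    [[0,0,0],[0,0,0.6],1],
    [[0,0,0],[0,0,0.9],1],
    [[0,0,0],[0,0,0.9],1],
    [[0,0,0],[0,0,0.9],1],
    [[0,0,0],[0,0,0.9],1],
    [[0,0,0],[0,0,0.9],1],
    [[0,0,0],[0,0,0],1],
    [[0,0,0],[0,0,0],1]
  ]
}}

```text
t: 41.77
eef_pos: [0.4607, -0.0017, 0.1362]
tcp_rot: [-0.002, 1.0, -0.0, -0.001]
ft_force: [0.4, 0.6, 0.1]
finger_gap: 0.029
```

Run:
```python
from h import *
st(); im=snap("side","side29"); crop(im,280,190,420,330,"c39");rows([.4625,-0.001,.094])
```

```text
t 41.77 tcp [ 0.4607 -0.0017  0.1362] xax [-1.    -0.004  0.001] zax [-0.001 -0.001 -1.   ] gap 0.029 F [0.4 0.6 0.1] q [ 0.35  0.23 -0.53  0.   -0.81 -0.35]
to [ 0.4625 -0.001   0.094 ] n 3 tool shift mm [-0.9  0.5 43.1] per row [-0.015  0.009  0.718]
```

View pics/c39.png

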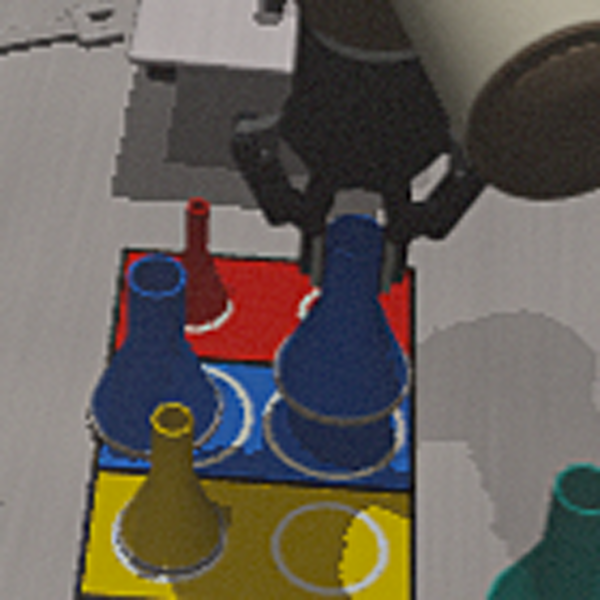

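Emit:
{"op": "step_arm", "data": {
  "motion": [
    [[0,0,0],[-0.1,0,0.7],1],
    [[0,0,0],[0,0,0.7],1],
    [[0,0,0],[0,0,0.4],1],
    [[0,0,0],[0,0,0.15],1],
    [[0,0,0],[0,0,0],1],
    [[0,0,0],[0,0,0],1]
  ]
}}

```text
t: 42.32
eef_pos: [0.4637, -0.0014, 0.0981]
tcp_rot: [-0.002, 1.0, 0.0, 0.001]
ft_force: [-0.1, -0.4, -1.8]
finger_gap: 0.0292
```

Run:
```python
from h import *
st(); im=snap("side","side30"); crop(im,280,210,420,350,"c40")
```

```text
t 42.32 tcp [ 0.4637 -0.0014  0.0981] xax [-1.    -0.004 -0.002] zax [ 0.002  0.    -1.   ] gap 0.0292 F [-0.1 -0.4 -1.8] q [ 0.35  0.29 -0.57  0.   -0.71 -0.35]
```

View pics/c40.png

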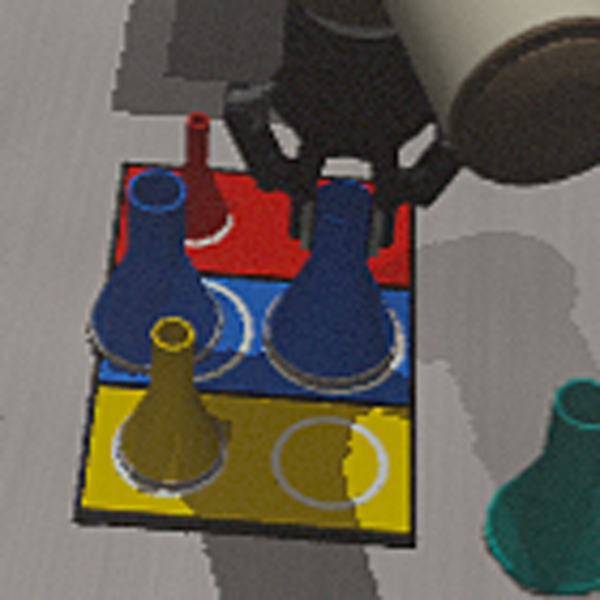

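Emit:
{"op": "step_arm", "data": {
  "motion": [
    [[0,0,0],[0.1,0,0.12],1],
    [[0,0,0],[0,0,0.08],1],
    [[0,0,0],[0,0,0],1],
    [[0,0,0],[0,0,0],0.7],
    [[0,0,0],[0,0,0],0.3],
    [[0,0,0],[0,0,0],0],
    [[0,0,0],[0,0,0],-0.4],
    [[0,0,0],[0,0,0],-0.4],
    [[0,0,0],[0,0,-0.5],-0.4],
    [[0,0,0],[0,0,-1],-0.4],
    [[0,0,0],[0,0,-1],-0.4],
    [[0,0,0],[0,0,-1],-0.4]
  ]
}}

```text
t: 43.37
eef_pos: [0.4607, -0.0017, 0.1637]
tcp_rot: [-0.002, 1.0, -0.0, -0.001]
ft_force: [1.1, 0.1, -0.2]
finger_gap: 0.0595
```

Emit:
{"op": "step_arm", "data": {
  "motion": [
    [[0,0,0],[0,0,-1],-0.4],
    [[0,0,0],[0,0,-0.5],0],
    [[0,0,0],[0,0,0],0]
  ]
}}

```text
t: 43.62
eef_pos: [0.4624, -0.0012, 0.1956]
tcp_rot: [-0.002, 1.0, 0.001, 0.003]
ft_force: [0.8, 0.2, 0.2]
finger_gap: 0.0428
```

Run:
```python
from h import *
st(); im=snap("side","side31"); crop(im,240,210,420,350,"c41"); im=snap("top","top31"); crop(im,220,160,380,320,"c42");rows([.661,.085,.19])
```

```text
t 43.62 tcp [ 0.4624 -0.0012  0.1956] xax [-1.    -0.004 -0.005] zax [ 0.005  0.001 -1.   ] gap 0.0428 F [0.8 0.2 0.2] q [ 0.35  0.15 -0.45  0.   -0.96 -0.35]
to [0.661 0.085 0.19 ] n 11 tool shift mm [-200.6   85.9    2.8] per row [-0.912  0.39   0.013]
```

View pics/c41.png

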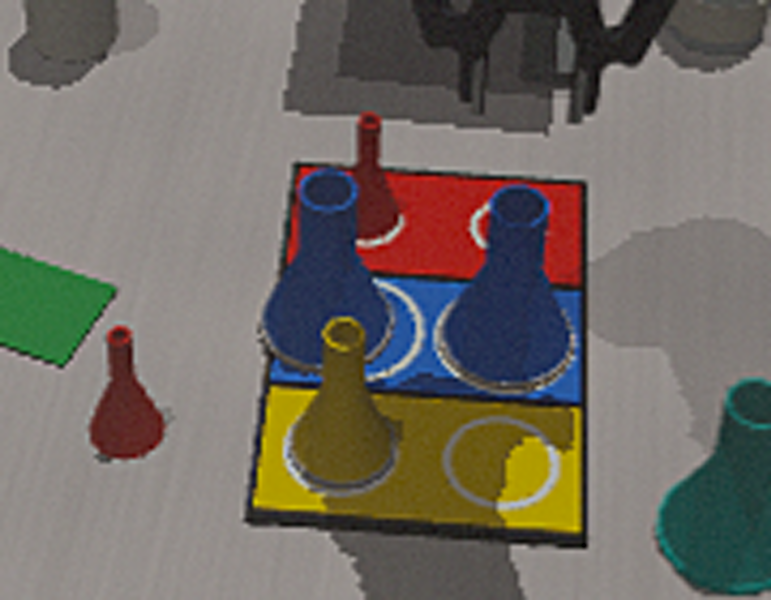

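View pics/c42.png

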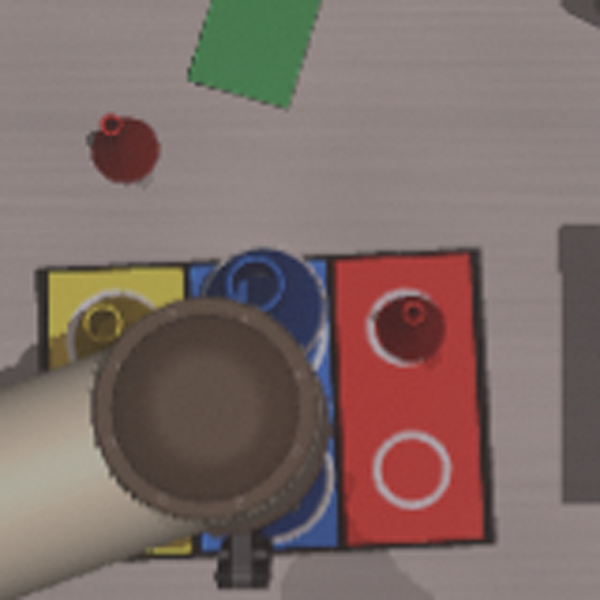

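Run:
```python
from h import *
print(plane("top",(249.6,193.3),.078),plane("side",(267.8,287.7),.078),plane("top",(220+125/3.75,160+150/3.75),.01))
```

```text
[0.6622883  0.08406906 0.078     ] [0.66059858 0.08695788 0.078     ] [0.66086056 0.08307423 0.01      ]
```

Emit:
{"op": "step_arm", "data": {
  "motion": [
    [[0,0,0],[-0.91,0.39,0],0],
    [[0,0,0],[-0.91,0.39,0],0],
    [[0,0,0],[-0.91,0.39,0],0],
    [[0,0,0],[-0.91,0.39,0],0],
    [[0,0,0],[-0.91,0.39,0],0],
    [[0,0,0],[-0.91,0.39,0],0],
    [[0,0,0],[-0.91,0.39,0],0],
    [[0,0,0],[-0.91,0.39,0],0],
    [[0,0,0],[-0.91,0.39,0],0],
    [[0,0,0],[-0.91,0.39,0],0],
    [[0,0,0],[-0.91,0.39,0],0],
    [[0,0,0],[0,0,0.5],0]
  ]
}}

```text
t: 44.72
eef_pos: [0.6641, 0.0862, 0.1821]
tcp_rot: [-0.002, 1.0, -0.0, 0.001]
ft_force: [1.4, -0.2, 0.9]
finger_gap: 0.0429
```

Emit:
{"op": "step_arm", "data": {
  "motion": [
    [[0,0,0],[0,0,0.8],0],
    [[0,0,0],[0,0,0.8],0],
    [[0,0,0],[0,0,0.8],0],
    [[0,0,0],[0,0,0.4],0],
    [[0,0,0],[0,0,0],0],
    [[0,0,0],[0,0,0],0]
  ]
}}

```text
t: 45.22
eef_pos: [0.6604, 0.0847, 0.1263]
tcp_rot: [-0.002, 1.0, -0.0, -0.001]
ft_force: [-0.3, 0.3, -0.1]
finger_gap: 0.0427
```

Run:
```python
from h import *
st(); im=snap("side","side32"); crop(im,220,210,340,330,"c43"); im=snap("top","top32"); crop(im,200,140,300,230,"c44");rows([.661,.085,.063])
```

```text
t 45.22 tcp [0.6604 0.0847 0.1263] xax [-1.    -0.004  0.002] zax [-0.002 -0.001 -1.   ] gap 0.0427 F [-0.3  0.3 -0.1] q [ 0.37  0.55 -0.03  0.   -0.99 -0.37]
to [0.661 0.085 0.063] n 4 tool shift mm [ 0.5 -0.  65.1] per row [ 0.006 -0.     0.814]
```

View pics/c43.png

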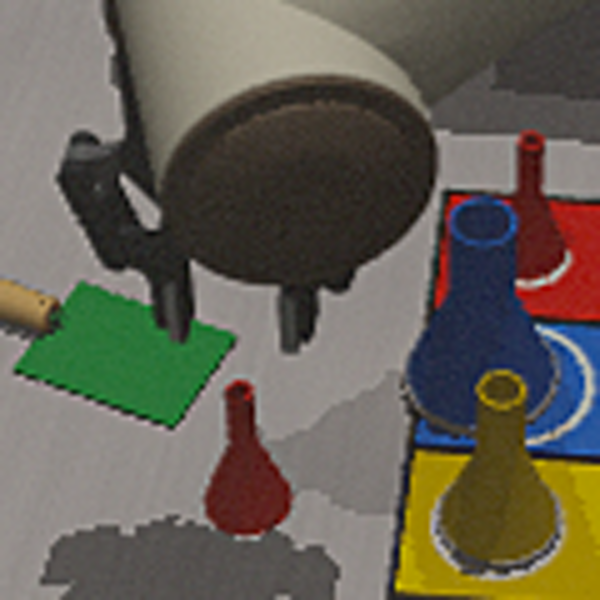

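View pics/c44.png

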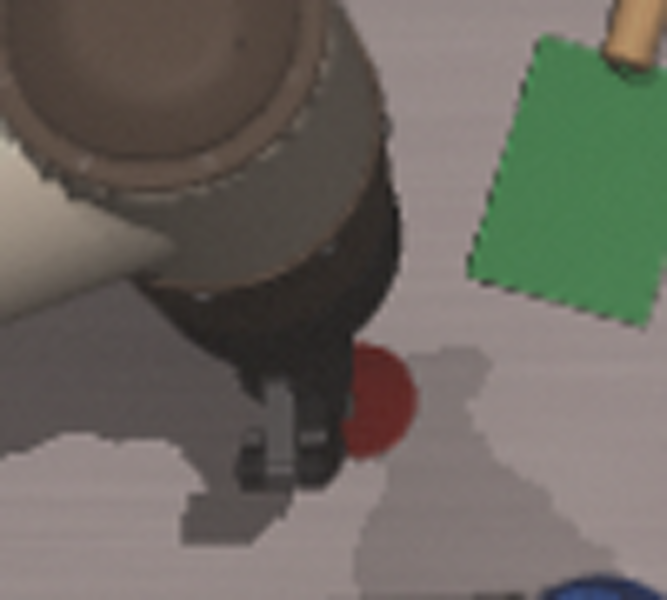

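Emit:
{"op": "step_arm", "data": {
  "motion": [
    [[0,0,0],[0,0,0.8],0],
    [[0,0,0],[0,0,0.8],0],
    [[0,0,0],[0,0,0.8],0],
    [[0,0,0],[0,0,0.7],0],
    [[0,0,0],[0,0,0],0],
    [[0,0,0],[0,0,0],1],
    [[0,0,0],[0,0,0],1],
    [[0,0,0],[0,0,0],1],
    [[0,0,0],[0,0,0],1],
    [[0,0,0],[0,0,0],1],
    [[0,0,0],[0,0,0],1],
    [[0,0,0],[0,0,0],1]
  ]
}}

```text
t: 46.32
eef_pos: [0.662, 0.0853, 0.0671]
tcp_rot: [-0.002, 1.0, 0.0, 0.002]
ft_force: [-0.2, 0.8, 6.1]
finger_gap: 0.0118
```

Emit:
{"op": "step_arm", "data": {
  "motion": [
    [[0,0,0],[0,0,-0.3],1],
    [[0,0,0],[0,0,-0.6],1],
    [[0,0,0],[0,0,-0.8],1],
    [[0,0,0],[0,0,-0.8],1],
    [[0,0,0],[0,0,-0.8],1],
    [[0,0,0],[0,0,-0.8],1],
    [[0,0,0],[0,0,-0.9],1],
    [[0,0,0],[0,0,-0.9],1],
    [[0,0,0],[0,0,-0.9],1],
    [[0,0,0],[0,0,-0.9],1],
    [[0,0,0],[0,0,0],1]
  ]
}}

```text
t: 47.23
eef_pos: [0.6627, 0.0851, 0.2246]
tcp_rot: [-0.002, 1.0, 0.001, 0.004]
ft_force: [-0.6, 0.6, 0.1]
finger_gap: 0.0121
```

Run:
```python
from h import *
st(); im=snap("side","side33"); crop(im,200,150,380,330,"c45");rows([.466,-0.0885,.216])
```

```text
t 47.23 tcp [0.6627 0.0851 0.2246] xax [-1.    -0.004 -0.008] zax [ 0.008  0.001 -1.   ] gap 0.0121 F [-0.6  0.6  0.1] q [ 0.37  0.47  0.09  0.   -1.18 -0.37]
to [ 0.466  -0.0885  0.216 ] n 10 tool shift mm [ 196.4 -172.9    5.1] per row [ 0.982 -0.865  0.025]
```

View pics/c45.png

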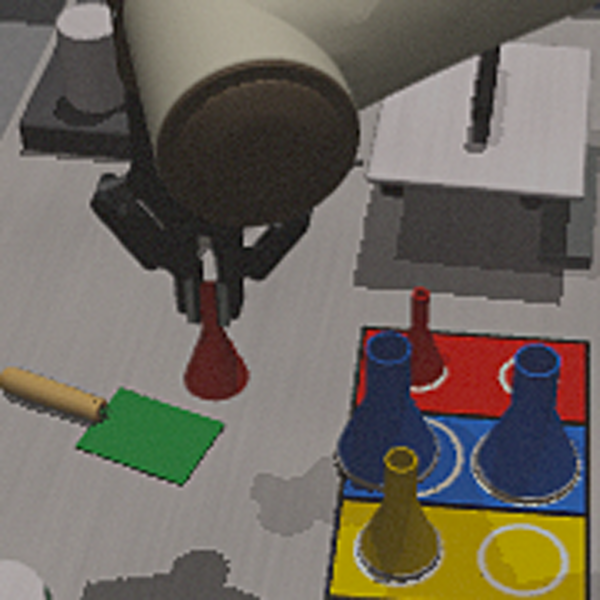

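Emit:
{"op": "step_arm", "data": {
  "motion": [
    [[0,0,0],[0.98,-0.865,0],1],
    [[0,0,0],[0.98,-0.865,0],1],
    [[0,0,0],[0.98,-0.865,0],1],
    [[0,0,0],[0.98,-0.865,0],1],
    [[0,0,0],[0.98,-0.865,0],1],
    [[0,0,0],[0.98,-0.865,0],1],
    [[0,0,0],[0.98,-0.865,0],1],
    [[0,0,0],[0.98,-0.865,0],1],
    [[0,0,0],[0.98,-0.865,0],1],
    [[0,0,0],[0.98,-0.865,0],1],
    [[0,0,0],[0,0,0.5],1],
    [[0,0,0],[0,0,0.5],1]
  ]
}}

```text
t: 48.28
eef_pos: [0.4639, -0.0896, 0.199]
tcp_rot: [-0.001, 1.0, 0.0, -0.0]
ft_force: [-0.7, -0.0, -0.3]
finger_gap: 0.012
```

Run:
```python
from h import *
st(); im=snap("side","side34"); crop(im,280,150,420,290,"c46");im=snap("top","top34"); crop(im,220,160,380,320,"c47");rows([.466,-0.0885,.073])
```

```text
t 48.28 tcp [ 0.4639 -0.0896  0.199 ] xax [-1.    -0.002  0.   ] zax [-0.  0. -1.] gap 0.012 F [-0.7 -0.  -0.3] q [ 0.15  0.17 -0.42 -0.   -0.98 -0.15]
to [ 0.466  -0.0885  0.073 ] n 7 tool shift mm [ -3.3   0.5 124.3] per row [-0.023  0.004  0.888]
```

View pics/c46.png

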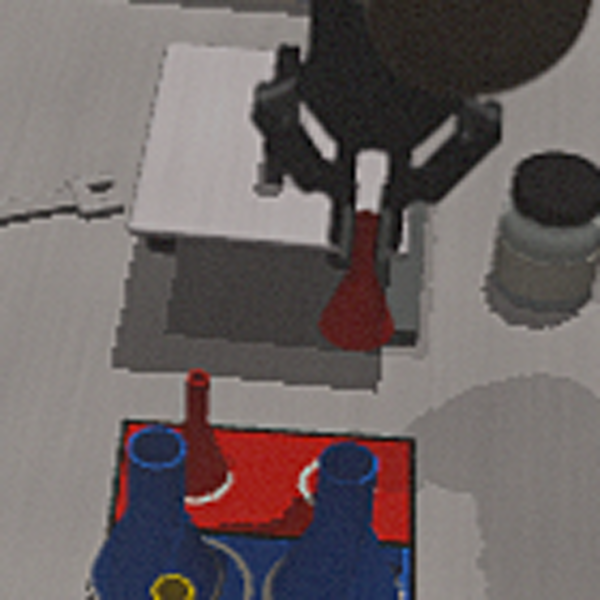

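Emit:
{"op": "step_arm", "data": {
  "motion": [
    [[0,0,0],[-0.1,0.03,0.9],1],
    [[0,0,0],[0,0,0.9],1],
    [[0,0,0],[0,0,0.9],1],
    [[0,0,0],[0,0,0.9],1],
    [[0,0,0],[0,0,0.9],1],
    [[0,0,0],[0,0,0.9],1],
    [[0,0,0],[0,0,0.3],1],
    [[0,0,0],[0,0,0],1],
    [[0,0,0],[0,0,0],1]
  ]
}}

```text
t: 49.13
eef_pos: [0.468, -0.0881, 0.0856]
tcp_rot: [-0.002, 1.0, -0.0, -0.0]
ft_force: [0.4, 0.1, -0.6]
finger_gap: 0.0118
```

Run:
```python
from h import *
st(); im=snap("side","side35"); crop(im,280,190,420,330,"c48");im=snap("top","top35"); crop(im,220,160,380,320,"c49")
```

```text
t 49.13 tcp [ 0.468  -0.0881  0.0856] xax [-1.    -0.004  0.   ] zax [-0. -0. -1.] gap 0.0118 F [ 0.4  0.1 -0.6] q [ 0.16  0.33 -0.56  0.   -0.69 -0.15]
```

View pics/c48.png

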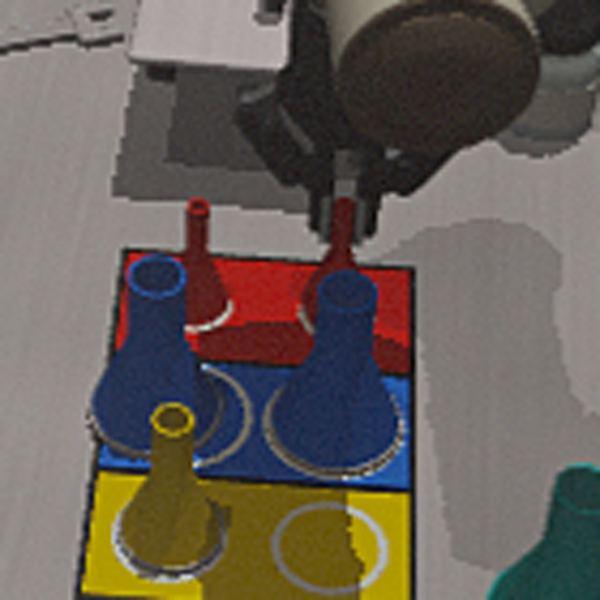

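View pics/c49.png

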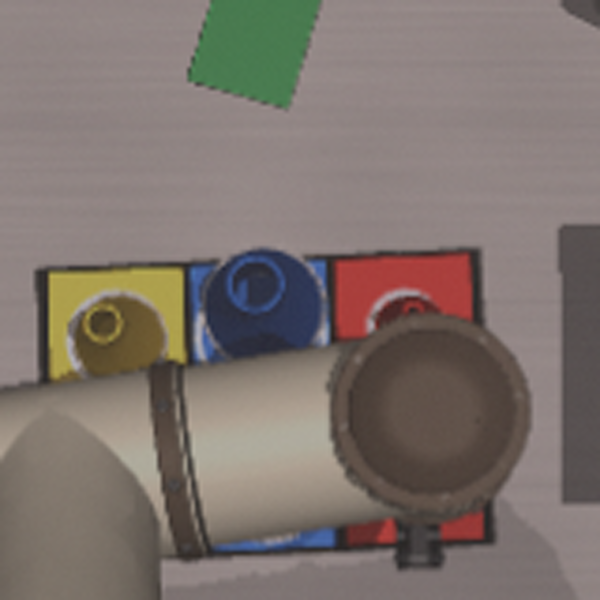

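Lower 12 mm and release.

Emit:
{"op": "step_arm", "data": {
  "motion": [
    [[0,0,0],[0,0,0.4],1],
    [[0,0,0],[0,0,0.2],1],
    [[0,0,0],[0,0,0],1],
    [[0,0,0],[0,0,0],1]
  ]
}}

```text
t: 49.57
eef_pos: [0.4674, -0.0882, 0.0732]
tcp_rot: [-0.002, 1.0, -0.0, -0.0]
ft_force: [-0.5, 1.1, -0.4]
finger_gap: 0.012
```

Emit:
{"op": "step_arm", "data": {
  "motion": [
    [[0,0,0],[0,0,0.06],1],
    [[0,0,0],[0,0,0],0.7],
    [[0,0,0],[0,0,0],0.4],
    [[0,0,0],[0,0,0],0.1],
    [[0,0,0],[0,0,0],0.1],
    [[0,0,0],[0,0,-0.5],0.1],
    [[0,0,0],[0,0,-1],0.1],
    [[0,0,0],[0,0,-1],0.1],
    [[0,0,0],[0,0,-1],0.1],
    [[0,0,0],[0,0,-1],0.1],
    [[0,0,0],[0,0,-1],0.1],
    [[0,0,0],[0,0,-1],0.1]
  ]
}}

```text
t: 50.57
eef_pos: [0.4672, -0.0882, 0.2029]
tcp_rot: [-0.002, 1.0, 0.0, -0.0]
ft_force: [0.2, -0.6, 0.1]
finger_gap: 0.0385
```

Emit:
{"op": "step_arm", "data": {
  "motion": [
    [[0,0,0],[0,0,-1],0.1],
    [[0,0,0],[0.9,0,0],0.1],
    [[0,0,0],[0.9,0,0],0.1],
    [[0,0,0],[0.9,0,0],0.1],
    [[0,0,0],[0.5,0,0],0.1],
    [[0,0,0],[0,0,0],0.1],
    [[0,0,0],[0,0,0],0.1]
  ]
}}

```text
t: 51.15
eef_pos: [0.4039, -0.0884, 0.2224]
tcp_rot: [-0.002, 1.0, -0.0, 0.001]
ft_force: [1.1, 0.1, 0.4]
finger_gap: 0.0386
```

Run:
```python
from h import *
st(); im=snap("side","side36");im=snap("top","top36")
```

```text
t 51.15 tcp [ 0.4039 -0.0884  0.2224] xax [-1.    -0.004 -0.001] zax [ 0.001 -0.    -1.   ] gap 0.0386 F [1.1 0.1 0.4] q [ 0.18  0.04 -0.51  0.   -1.02 -0.18]
```

View pics/side36.png

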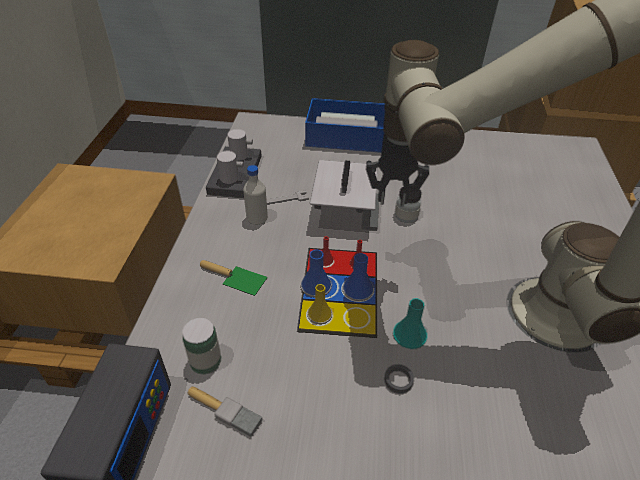

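View pics/top36.png

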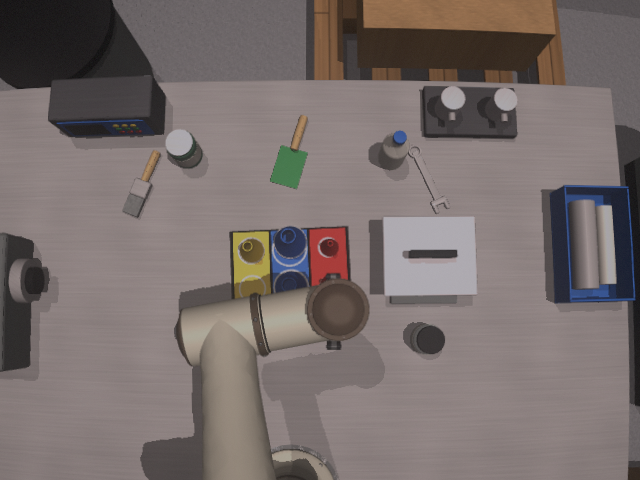

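Emit:
{"op": "step_arm", "data": {
  "motion": [
    [[0,0,0],[0,0,-1],0.1],
    [[0,0,0],[0,-1,-1],0.1],
    [[0,0,0],[0,-1,-1],0.1],
    [[0,0,0],[0,-1,0],0.1],
    [[0,0,0],[0,-1,0],0.1],
    [[0,0,0],[0,-1,0],0.1],
    [[0,0,0],[0,-1,0],0.1],
    [[0,0,0],[0,-1,0],0.1],
    [[0,0,0],[0,-1,0],0.1],
    [[0,0,0],[0,-1,0],0.1],
    [[0,0,0],[0,-1,0],0.1],
    [[0,0,0],[0,-1,0],0.1]
  ]
}}

```text
t: 52.25
eef_pos: [0.4052, -0.3099, 0.2816]
tcp_rot: [-0.002, 1.0, 0.0, -0.0]
ft_force: [0.5, 0.0, -0.6]
finger_gap: 0.0383
```

Emit:
{"op": "step_arm", "data": {
  "motion": [
    [[0,0,0],[0,-1,0],0.1],
    [[0,0,0],[0,-1,0],0.1],
    [[0,0,0],[0,-1,0],0.1],
    [[0,0,0],[0,-1,0],0.1],
    [[0,0,0],[0,-1,0],0.1],
    [[0,0,0],[0,-1,0],0.1],
    [[0,0,0],[0,0,0],0.1],
    [[0,0,0],[0,0,0],0.1]
  ]
}}

```text
t: 52.92
eef_pos: [0.4051, -0.4295, 0.2807]
tcp_rot: [-0.001, 1.0, 0.001, -0.001]
ft_force: [0.8, -1.2, -0.1]
finger_gap: 0.0386
```

Run:
```python
from h import *
st(); im=snap("side","side37");crop(im,280,140,400,345,"c50");im=snap("top","top37");crop(im,220,200,490,310,"c51")
# overlays
c0=np.array([.507,-.0005]); 
big=cv2.resize(im,None,fx=5,fy=5,interpolation=cv2.INTER_CUBIC)
cv2.imwrite("pics/c52.png",big[210*5:315*5,225*5:360*5])
```

```text
t 52.92 tcp [ 0.4051 -0.4295  0.2807] xax [-1.    -0.002  0.002] zax [-0.002  0.001 -1.   ] gap 0.0386 F [ 0.8 -1.2 -0.1] q [-0.54  0.3  -0.02 -0.   -1.25  0.54]
```

View pics/c50.png

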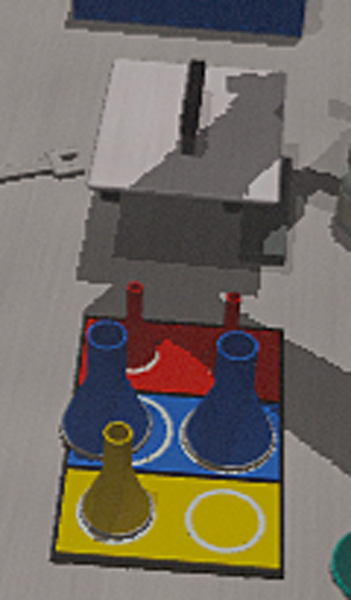

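View pics/c51.png

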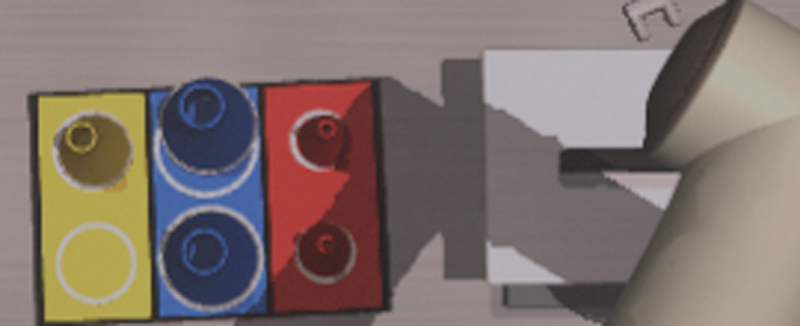

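View pics/c52.png

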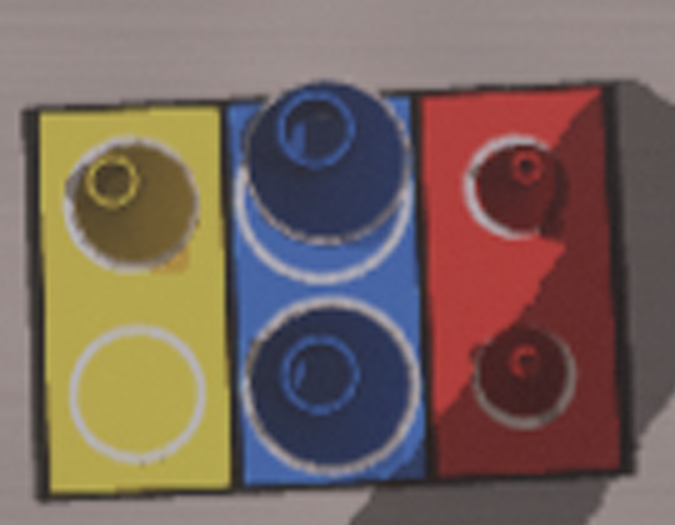

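Run:
```python
import cv2,numpy as np
t=[cv2.resize(cv2.imread(f"pics/side{i}.png")[240:340,290:390],None,fx=2.6,fy=2.6,interpolation=cv2.INTER_CUBIC) for i in (16,17,18)]
cv2.imwrite("pics/c53.png",np.hstack(t))
```

```text
(no output)
```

View pics/c53.png

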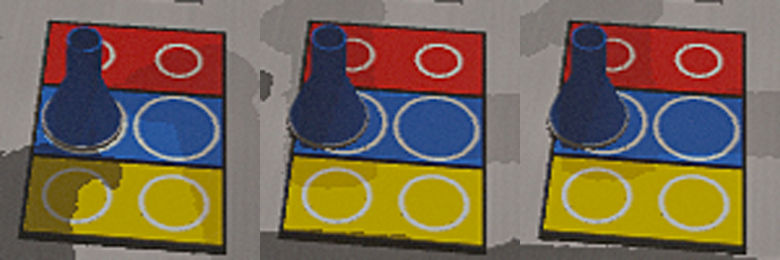

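Run:
```python
from cell import *
print(finish_job())
```

```text
the job is handed in; nothing more can be done
None
```

I swung the prop leg against its stop and laid the lid on the rail and leg. Then I stood all five funnels mouth down on their own strips. The job was handed in at about 53 s; no verdict was reported.

- **Leg:** it stopped moving while the push force rose to about 29 N, so I took it to be on its stop.
- **Lid:** before lowering I measured it centred over the stand's origin to within about 3 mm and square to about 1°. The pictures after release show it lying flat.
- **Funnels:** one nest held large, medium and small, the other only large and small. The last pictures show all five upright, unstacked and released, four of them on their circles.
- **Off its circle:** the first large funnel was knocked about 15 mm while the arm was away from it. It stands about 58 mm from the strip's middle, inside the 75 mm limit and near the centre line, so I left it there.
- **Bystanders:** none of them, nor the turquoise look-alike, shows any movement in the last clear views, and the arm was parked clear at the end.
- **Disagreement:** the two cameras differed by 2 to 6 mm in places, so I worked with values between them.

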